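Dress the bakery display board

ROBOT

A 6-joint arm with a two-finger parallel gripper is mounted at the origin on the work surface. World frame = base frame: x ahead of the robot, y to its left, z up, the work surface at z = 0. Lengths are in m, angles in rad, forces in N, time in s.
With the tool pointing down it reaches from about 0.35 to 0.95 m from the base axis. Payload 17.4 kg.
Tool frame: the origin (TCP) lies at the very end of the fingers, on their centre line; the grasp point (between the pads) lies 19 mm behind it; z points along the fingers, y is the line along which they close (so a half turn about z gives the same grasp; the last joint's range is limited). The gripper opens to 93 mm and grips with 3 to 60 N. Pads are 15 mm wide; open, the fingers measure 128 mm over their backs; the gripper's body (75 mm by 188 mm) begins 65 mm behind the grasp point.
Start: joints at [-1.19, 0.116, 1.442, -0, 1.584, -0.038], TCP at [0.274, -0.617, 0.184] pointing down, gripper open.
Joint ranges: [-2.83, 2.83], [-0.83, 2.19], [0.07, 2.5], [-1.14, 4.28], [0.01, 3], [-2.97, 2.97]. Speed limits (rad/s): [1.89, 1.89, 2.22, 3.14, 3.14, 3.14].

INTERFACE

Orientations are given as a rotation vector (axis times angle).
In Python, from workcell import * gives the robot as it stands.
- The arm moves only by the tool move_arm, never from a script. Its argument "steps" is a list of rows, each a list of 3 entries, a list of its own where there are three numbers: the shift along the tool's x, y, z in mm, then the turn about the tool's z in degrees, then the closure, from -1 (fully open) to 1 (shut), so that 0 is half open. In form: [[[tx, ty, tz], yaw, jaw], ...]. A call has 1 to 8 rows; each row shifts and turns the commanded pose from where the row before left it, along the tool's axes as they then stand; what a row does not reach is not made up. A row lasts 1/12 s, in which the tool goes at most 41.7 mm and 7.16 degrees, less where a joint would pass 70% of its speed; a pose out of reach is approached as far as the arm can. A call is refused whole if a number of a shift passes 41.7 or a number of a turn 7.16, either way. A call with a gripper value outside its range is refused whole. The fingers move at their own pace and stop on an object; "grip_force" is the grip in N (left out, the last holds). Time passes only in rows, so rows that do not move let the fingers close. It gives the time, the measured TCP pose, the force, the opening and the grip force at its end, in the units of the state.
- sense(): the state, without advancing time (a new reading comes with each control period).
- get_image(name): name is "scene" or "top" or "wrist"; returns a dict with "frame" (384x512x3 uint8, blue, green, red), "fx", "fy", "cx", "cy" (pixels), "T" (4x4, takes a point from camera to world coordinates). Camera axes: x right, y down, z forward; pixel columns grow to the right and rows downward; lengths in m; the calibration is good to about 2 mm. A picture is of the moment at which its call begins. There is no depth.
- hand_in(): hands the job in; it is judged then, once.
Trained networks look in the newest picture that a camera, given by its name, has taken for a name from the list of things; names that differ only in an ending like _2 or _b are one class to them, and where a whole thing is asked for, a point or a joint stands for the part that bears it (a point fixed in the world has none). Each returns a list of dicts, best first, with "score" (0 to 1); they miss things now and then, are a little off and sometimes report something else, mostly with a low value. They report only what shows in the picture. A call takes as long as a camera call. They do not tell look-alikes from the thing itself.
- boxes_of(target, camera): "at" ([x, y, z] in m, in the coordinates of the camera as it stood for that picture, good to about 4 mm: the middle of the surface that is visible of it).
- landmark_of(target, camera): "at" ([x, y, z] in m, in the coordinates of the camera as it stood for that picture, good to about 4 mm: a listed point, or the origin of a listed thing).
The state is a dict: "t": time; "qpos": joint angles; "dq": joint speeds; "tau": joint torques, N m; "tcp_pos": TCP position; "ee_rot": TCP orientation; "contact_force": force on the tool from outside, world axes, zero at the start; "wrist_torque": the same for the moment, N m; "gripper_width": finger opening in m; "finger_force": force on a finger pad.
Only numpy, scipy, OpenCV 4.12 (cv2) and the standard library are available. Lean on these libraries where they do the work, as an engineer would, in place of code of your own. Each camera call takes 0.05 s, during which the arm holds its last target. There are 200 camera calls.

TASK

On the long dark board, put the little wooden stand in the middle and the loaf in its tin centred on top of it, both lengthwise along the board. On the board's centre line, upright and touching neither neighbour, stand the tall jam jar mid-gap between the stand and the lidded white crock, and the little sign mid-gap between the stand and the wire basket, its panel lengthwise along the board. Leave the squat jar and the round roll where they lie.

Things in the scene. Friction and masses are not known exactly. Their poses are not given: they have to be found in the camera images.
- board: long dark wooden display board, 470 long (its y axis) x 150 wide (its x axis) x 15 thick, lying flat and fixed on the counter, turned a little from one start to the next; origin at the centre of its underside, so its top is 15 mm above the origin; x points away from the robot
- crock: white ceramic crock with a lid and a small knob, round, 72 across and 62 high, fixed on the board's centre line about 190 mm from its middle, at one end or the other; origin at the centre of its underside
- basket: dark round wire basket of tiny rolls, 80 across and 53 high, fixed on the board's centre line about 190 mm from its middle, at the end opposite the crock; origin at the centre of its underside
- stand_center (a point): low pale wooden stand, loose, a slab on two cross feet: 100 long (its y axis) x 64 wide (its x axis) x 36 high; point at its centre, half-way up (18 mm above its underside), z up; the slab is the top 14 mm (its middle 11 mm above this point) and is what to grip, across the 64 mm width; about 0.16 kg
- tin_center (a point): small baked loaf in a bright metal loaf tin, loose: 94 long (its y axis) x 56 wide (its x axis) over the tin's rim, the tin 38 high with sides 52 apart, the crust rising to 52; point at its centre, 26 mm above its underside, z up; grip the tin across its width, near this point or a little lower; about 0.28 kg
- jar_center (a point): tall closed jam jar with a metal lid and paper label, loose, round, 52 across x 66 high; point at its centre, 33 mm above its underside, z up; about 0.2 kg
- sign_center (a point): small table sign, loose: an upright dark panel 60 wide (its y axis) x 8 thick (its x axis), on a wooden foot 60 x 36 x 12 high, 64 high in all, the same from both faces; point at its centre, 32 mm above its underside, z up; grip the panel across its 8 mm, about 14 mm above this point; about 0.12 kg
- squat_center (a point): squat jam jar, loose bystander, like the tall jar but 72 across and only 36 high; point at its centre, 18 mm above its underside; to be left alone
- bun_center (a point): round crusty roll, loose bystander, 68 across x 42 high; point at its centre, 21 mm above its underside; to be left alone
Mind the look-alikes: they are no part of the job. Leave any green look-alike of the part that bears stand_center alone.

How it is judged:
By the outcome, as a careful person would: the job done as asked, in the order asked, and still so for the second after the job is handed in, with the robot touching nothing.
It also fails if it takes over 106 s, if anything falls off the work surface, if the arm or the gripper's body presses on something with over 40 N, if the wrist force passes 120 N, or if a joint passes its speed limit or range.

## Working session

There is one attempt and no reset: what is moved stays moved. The work goes in short steps, Python scripts to look and compute and a tool call to move; the robot and the scene stay as the last step left them, time stands still between calls to the robot, and variables do not carry over. Pictures are saved under pics/ and viewed, at most 17 in all, crops included, and the job is handed in when it is done.

Besides the shell and the picture viewer there is one more tool, called after "Emit:" by a JSON object that holds its "fn" and its "kwargs", one argument or row to a line. move_arm: Moves the arm, as the interface text tells. Its arguments: {"type":"object","properties":{"steps":{"type":"array"},"grip_force":{"type":"number"}},"required":["steps"]}

```bash
mkdir -p pics; cat > h.py <<'E'
from workcell import *
import numpy as np, cv2
from scipy.spatial.transform import Rotation as R
def look(cam,names,land=True,thr=0.2):
    im=get_image(cam); T=np.array(im["T"])
    for n in names:
        for d in (landmark_of if land else boxes_of)(n,cam):
            if d["score"]<thr: continue
            p=T@np.r_[d["at"],1]; c=d["at"]
            print(cam,n,round(d["score"],2),(p[:3]*1000).round(0),"px",round(im["fx"]*c[0]/c[2]+im["cx"]),round(im["fy"]*c[1]/c[2]+im["cy"]))
    return im
ALL=["board","crock","basket","stand_center","tin_center","jar_center","sign_center","squat_center","bun_center"]
E
python3 - <<'E'
from h import *
a=look("top",ALL); b=look("scene",ALL)
cv2.imwrite("pics/a.png",cv2.resize(a["frame"],None,fx=1.5,fy=1.5)); cv2.imwrite("pics/b.png",cv2.resize(b["frame"],None,fx=1.5,fy=1.5))
s=sense();print(s["t"],s["tcp_pos"],R.from_rotvec(s["ee_rot"]).as_matrix().round(3))
E
```

```text
top board 0.64 [635.  24.  -5.] px 256 154
top crock 0.9 [ 635. -167.   13.] px 320 154
top basket 0.56 [640. 216.  10.] px 192 151
top stand_center 0.8 [340.  88.  19.] px 232 253
top stand_center 0.67 [410. 220.  17.] px 188 228
top tin_center 0.61 [ 430. -211.   26.] px 336 224
top jar_center 0.52 [471.  65.  30.] px 241 208
top sign_center 0.87 [ 492. -379.   28.] px 395 203
top sign_center 0.42 [ 634. -164.   13.] px 320 154
top squat_center 0.73 [504. 363.  17.] px 141 195
top bun_center 0.92 [442. -76.  21.] px 289 219
top bun_center 0.45 [ 632. -164.   10.] px 319 155
scene board 0.89 [636.  19.  -0.] px 250 240
scene crock 0.94 [ 631. -162.   17.] px 171 218
scene basket 0.83 [641. 208.  17.] px 342 252
scene basket 0.22 [ 432. -214.   24.] px 184 165
scene stand_center 0.86 [417. 213.  19.] px 349 188
scene stand_center 0.86 [342.  88.  16.] px 302 166
scene tin_center 0.95 [ 430. -214.   26.] px 184 164
scene jar_center 0.58 [469.  60.  33.] px 284 186
scene sign_center 0.78 [ 500. -378.   34.] px 114 167
scene squat_center 0.73 [504. 361.  18.] px 416 221
scene squat_center 0.52 [ 631. -164.   16.] px 171 218
scene bun_center 0.55 [446. -75.  20.] px 233 177
1.0 [ 0.27449313 -0.61667233  0.18402878] [[ 0.914  0.407  0.   ]
 [ 0.407 -0.914  0.   ]
 [ 0.    -0.    -1.   ]]
```

View pics/a.png

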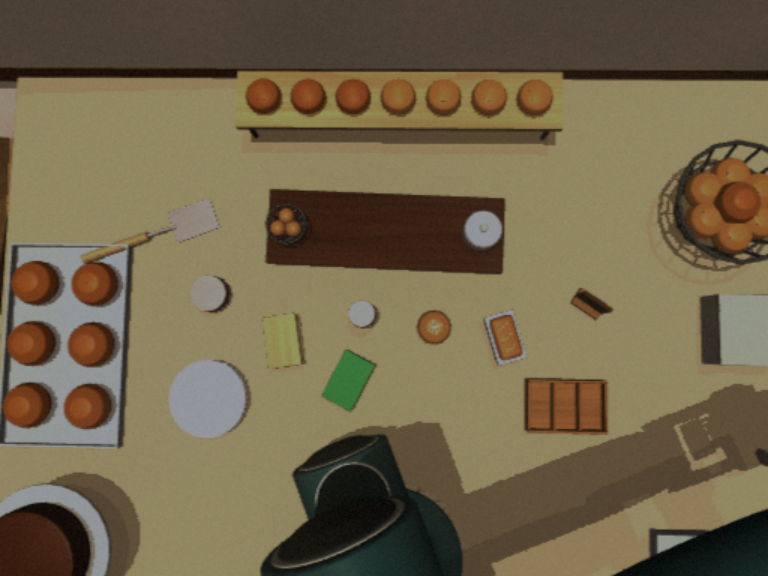

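View pics/b.png

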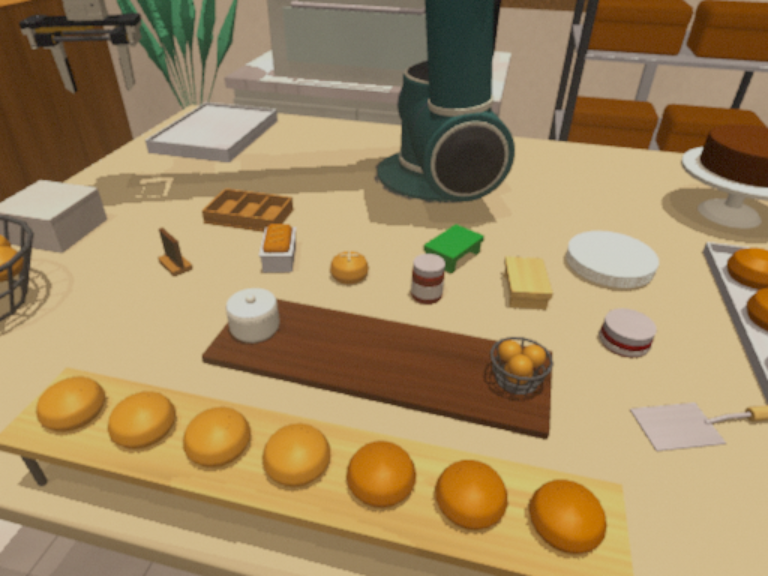

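The top picture (raw px) shows two stand-shaped things: the pale wooden one at (188,228) and a green one at (232,253). The pale wooden one fits the description, and the green one is the look-alike to leave alone. I'll confirm this in a crop and measure the yaws.

```bash
cat >> h.py <<'E'
def proj(im,p):
    T=np.linalg.inv(im["T"]); c=T@np.r_[p,1]; return np.array([im["fx"]*c[0]/c[2]+im["cx"],im["fy"]*c[1]/c[2]+im["cy"]])
def back(im,uv,z):
    uv=np.atleast_2d(uv); T=np.array(im["T"]); d=np.c_[(uv[:,0]-im["cx"])/im["fx"],(uv[:,1]-im["cy"])/im["fy"],np.ones(len(uv))]@T[:3,:3].T
    return T[:3,3]+d*((z-T[2,3])/d[:,2])[:,None]
def rect(im,mask,near,z):
    n,l,st,ce=cv2.connectedComponentsWithStats(mask.astype(np.uint8))
    i=1+np.argmin([np.hypot(*(c-near))+ (1e3 if s[4]<15 else 0) for c,s in zip(ce[1:],st[1:])])
    ys,xs=np.where(l==i); P=back(im,np.c_[xs,ys],z)[:,:2]*1000
    (c,(w,h),a)=cv2.minAreaRect(P.astype(np.float32))
    long=a if w>h else a+90   # direction of long axis from world x, deg
    long=(long+90)%180-90
    print("rect c",np.round(c,1),"size",round(w,1),round(h,1),"long axis deg from x",round(long,1),"n",len(xs))
    return c,long
E
python3 - <<'E'
from h import *
im=get_image("top"); f=im["frame"]; hsv=cv2.cvtColor(f,cv2.COLOR_BGR2HSV); 
for n,p in dict(board=(256,154),table=(230,195),stand=(188,228),tin=(336,224),tinrim=(327,222),sign=(395,203),signf=(388,203),jar=(241,210)).items(): print(n,hsv[p[1],p[0]])
V=hsv[...,2]
rect(im,V<95,(256,150),.015)
c=f[185:260,150:265]; d=f[185:260,310:425]
o=np.vstack([cv2.resize(x,None,fx=4,fy=4,interpolation=cv2.INTER_CUBIC) for x in (c,d)])
cv2.imwrite("pics/c.png",o); print(im["T"][:3],im["fx"])
E
```

```text
board [  7 157  60]
table [ 25  83 144]
stand [ 32 104 150]
tin [ 16 162 140]
tinrim [105   4 123]
sign [ 28 118  26]
signf [ 13 169 118]
jar [ 72   8 150]
rect c [633.  25.] size 471.8 152.1 long axis deg from x 88.3 n 7304
[[ 0.01832583 -0.99686327  0.07699206  0.42250825]
 [-0.99938024 -0.0159484   0.03138115 -0.01662411]
 [-0.03005481 -0.07751943 -0.99653773  1.13600915]] 382.2813261885563
```

View pics/c.png

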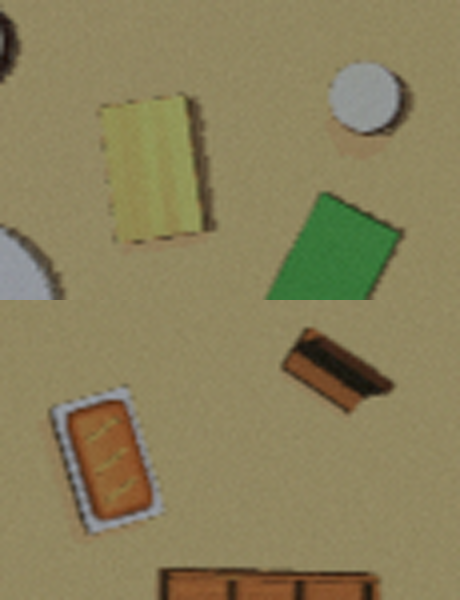

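The crop shows the pale stand (its top corners are clear), separate from the green block. The tin and sign are clear too. Next I'll work out their poses from the corners.

```bash
python3 - <<'E'
from h import *
im=get_image("top")
def q(pts,off,z,n):
    P=back(im,np.array(pts)/4+off-0.375,z)[:,:2]*1000
    d=(P[3]-P[0]+P[2]-P[1]); 
    print(n,P.mean(0).round(1),"long",np.hypot(*d)/2,np.degrees(np.arctan2(d[1],d[0]))%180)
q([(101,108),(185,96),(204,230),(120,243)],(150,185),.036,"stand")
q([(53,108),(127,88),(161,210),(88,232)],(310,185),.038,"tin")
q([(283,67),(283,67),(350,112),(350,112)],(310,185),.012,"signfootedge")
q([(308,30),(308,30),(393,83),(393,83)],(310,185),.064,"paneltop")
E
```

```text
stand [413.2 216. ] long 97.84900439183805 9.95697735198911
tin [ 427.9 -210. ] long 90.29303628291082 15.82115198622833
signfootedge [ 481.5 -366. ] long 57.719247638187085 56.34444504550518
paneltop [ 502.2 -373.4] long 68.35771792602989 58.22349516607187
```

```bash
cat >> h.py <<'E'
def state():
    s=sense(); M=R.from_rotvec(s["ee_rot"]).as_matrix(); phi=np.degrees(np.arctan2(M[1,1],M[0,1]))
    print("t",round(s["t"],2),"tcp",(s["tcp_pos"]*1000).round(1),"phi",round(phi,1),"w",round(s["gripper_width"]*1000,1),"F",np.round(s["contact_force"],1),"ff",s["finger_force"],"tilt",M[:,2].round(3))
    return s["tcp_pos"]*1000,phi
def plan(wps,jaw,step=38.):
    "wps: (x,y,z,phi) mm,deg; prints rows, one waypoint per line"
    p,phi=state(); p=np.array(p)
    for w in wps:
        t=np.array(w[:3],float); dphi=(w[3]-phi+90)%180-90
        n=max(1,int(np.ceil(max(np.linalg.norm(t-p)/step,abs(dphi)/7.1)))); rows=[]
        p0,f0=p.copy(),phi
        for k in range(1,n+1):
            a=np.radians(phi); y=np.array([np.cos(a),np.sin(a),0]); x=np.array([-y[1],y[0],0])
            d=p0+(t-p0)*k/n-p; sh=np.round([d@x,d@y,-d[2]],1 if n<3 else 0); yaw=np.round(-(f0+dphi*k/n-phi),1)
            rows.append([sh.tolist(),float(yaw),jaw]); p=p+x*sh[0]+y*sh[1]-[0,0,sh[2]]; phi-=yaw
        print(w,":"); 
        for r in rows: print("  ",str(r).replace(" ","").replace(".0",""))
E
python3 - <<'E'
from h import *
plan([(440,-220,180,-74),(413,216,180,-80)],-1,40)
E
```

```text
t 1.1 tcp [ 274.5 -616.7  184. ] phi -66.0 w 92.8 F [ 0.4 -0.5 -0.7] ff 0.0 tilt [-0.  0. -1.]
(440, -220, 180, -74) :
   [[28,-27,0],0.7,-1]
   [[28,-27,1],0.8,-1]
   [[28,-28,0],0.7,-1]
   [[28,-27,0],0.7,-1]
   [[27,-29,1],0.7,-1]
   [[26,-28,0],0.8,-1]
   [[27,-29,1],0.7,-1]
   [[25,-29,-0],0.7,-1]
   [[26,-30,0],0.7,-1]
   [[25,-30,1],0.8,-1]
   [[25,-30,0],0.7,-1]
(413, 216, 180, -80) :
   [[9,-39,0],0.5,-1]
   [[8,-39,0],0.6,-1]
   [[8,-39,0],0.5,-1]
   [[7,-39,0],0.6,-1]
   [[7,-39,0],0.5,-1]
   [[7,-39,0],0.6,-1]
   [[6,-39,0],0.5,-1]
   [[6,-39,0],0.6,-1]
   [[6,-40,0],0.5,-1]
   [[5,-39,0],0.5,-1]
   [[5,-39,0],0.6,-1]
```

Emit:
{"fn": "move_arm", "kwargs": {
  "steps": [
    [[28, -27, 0], 0.7, -1],
    [[28, -27, 1], 0.8, -1],
    [[28, -28, 0], 0.7, -1],
    [[28, -27, 0], 0.7, -1],
    [[27, -29, 1], 0.7, -1],
    [[26, -28, 0], 0.8, -1],
    [[27, -29, 1], 0.7, -1],
    [[25, -29, 0], 0.7, -1]
  ]
}}

```text
t: 1.77
tcp_pos: [0.3949, -0.3269, 0.1811]
ee_rot: [3.102, 0.495, 0.0]
contact_force: [0.8, -0.5, -0.3]
gripper_width: 0.093
finger_force: 0.0
```

Emit:
{"fn": "move_arm", "kwargs": {
  "steps": [
    [[26, -30, 0], 0.7, -1],
    [[25, -30, 1], 0.8, -1],
    [[25, -30, 0], 0.7, -1],
    [[9, -39, 0], 0.5, -1],
    [[8, -39, 0], 0.6, -1],
    [[8, -39, 0], 0.5, -1],
    [[7, -39, 0], 0.6, -1],
    [[7, -39, 0], 0.5, -1]
  ]
}}

```text
t: 2.43
tcp_pos: [0.4269, -0.0198, 0.1803]
ee_rot: [3.12, 0.362, 0.001]
contact_force: [1.0, 0.0, 0.2]
gripper_width: 0.0927
finger_force: 0.0
```

Emit:
{"fn": "move_arm", "kwargs": {
  "steps": [
    [[7, -39, 0], 0.6, -1],
    [[6, -39, 0], 0.5, -1],
    [[6, -39, 0], 0.6, -1],
    [[6, -40, 0], 0.5, -1],
    [[5, -39, 0], 0.5, -1],
    [[5, -39, 0], 0.6, -1],
    [[0, 0, 0], 0, -1],
    [[0, 0, 0], 0, -1]
  ]
}}

```text
t: 3.1
tcp_pos: [0.4128, 0.2172, 0.1799]
ee_rot: [3.129, 0.279, -0.001]
contact_force: [0.2, -0.7, -1.2]
gripper_width: 0.0932
finger_force: 0.0
```

```bash
python3 - <<'E'
from h import *
im=look("wrist",["stand_center"])
cv2.imwrite("pics/d.png",im["frame"]); state()
c=np.array([413.2,216]);a=np.radians(10);
for i in (-50,50):
  for j in (-32,32):
    print(proj(im,np.r_[(c+i*np.array([np.cos(a),np.sin(a)])+j*np.array([-np.sin(a),np.cos(a)]))/1000,.036]).round())
look("top",["crock","basket","board"])
E
```

```text
wrist stand_center 0.95 [341.  87.  15.] px 338 239
wrist stand_center 0.56 [421. 215.  18.] px 260 170
t 3.2 tcp [413.3 215.2 180. ] phi -80.0 w 93.2 F [-0.6  0.2  0.9] ff 0.0 tilt [ 0. -0. -1.]
[282. 216.]
[233. 216.]
[285. 139.]
[232. 138.]
top crock 0.78 [ 633. -165.   11.] px 320 155
top basket 0.67 [639. 213.  11.] px 193 151
top board 0.76 [636.  23.  -3.] px 256 154
```

View pics/d.png

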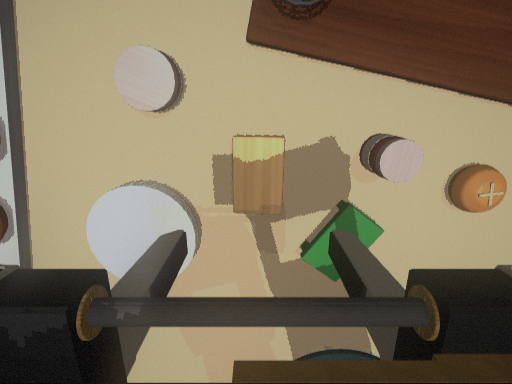

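The wrist view shows the pale stand at (232..285, 136..215), within 2 px of the prediction, and the green block off to the right at (340,240). Descending to grip.

Emit:
{"fn": "move_arm", "kwargs": {
  "steps": [
    [[1, 0, 40], 0, -1],
    [[1, 0, 40], 0, -1],
    [[0, 0, 40], 0, -1],
    [[0, 0, 30], 0, -1],
    [[0, 0, 20], 0, -1],
    [[0, 0, 0], 0, -1],
    [[0, 0, 0], 0, 1],
    [[0, 0, 0], 0, 1]
  ],
  "grip_force": 25
}}

```text
t: 4.07
tcp_pos: [0.4162, 0.216, 0.0119]
ee_rot: [-3.129, -0.272, -0.003]
contact_force: [-0.1, 0.2, 0.4]
gripper_width: 0.0839
finger_force: 0.0
```

Emit:
{"fn": "move_arm", "kwargs": {
  "steps": [
    [[0, 0, 0], 0, 1],
    [[0, 0, 0], 0, 1],
    [[0, 0, 0], 0, 1],
    [[0, 0, 0], 0, 1],
    [[0, 0, -20], 0, 1],
    [[0, 0, -30], 0, 1],
    [[0, 0, -40], 0, 1],
    [[0, 0, -20], 0, 1]
  ]
}}

```text
t: 4.73
tcp_pos: [0.416, 0.2164, 0.1245]
ee_rot: [-3.128, -0.274, -0.005]
contact_force: [1.0, 1.2, 0.9]
gripper_width: 0.031
finger_force: 0.0
```

```bash
python3 - <<'E'
from h import *
state()
im=get_image("top"); hsv=cv2.cvtColor(im["frame"],cv2.COLOR_BGR2HSV)
rect(im,hsv[...,2]<95,(256,150),.015)
plan([(560,100,140,-40),(633,25,110,-1.7),(633,25,60,-1.7)],1,36)
E
```

```text
t 4.73 tcp [416.  216.4 124.5] phi -80.0 w 31.0 F [1.  1.2 0.9] ff 0.0 tilt [ 0.003  0.001 -1.   ]
rect c [633.   25.4] size 471.0 151.8 long axis deg from x 88.3 n 7229
t 4.78 tcp [417.1 216.9 127.2] phi -80.0 w 26.8 F [0.5 0.6 4.2] ff 0.0 tilt [ 0.007  0.003 -1.   ]
(560, 100, 140, -40) :
   [[20,23,-2],-6.7,1]
   [[17,26,-2],-6.6,1]
   [[14,27,-2],-6.7,1]
   [[11,29,-3],-6.7,1]
   [[8,30,-2],-6.6,1]
   [[4,30,-2],-6.7,1]
(633, 25, 110, -1.7) :
   [[-2,17,5],-6.4,1]
   [[-4,18,5],-6.4,1]
   [[-5,16,5],-6.3,1]
   [[-8,16,5],-6.4,1]
   [[-9,15,5],-6.4,1]
   [[-10,14,5],-6.4,1]
(633, 25, 60, -1.7) :
   [[-0.2,-0.1,25.1],0,1]
   [[-0.2,-0.1,25.1],0,1]
```

The fingers were still closing when I lifted, so I'll open up and check what happened.

Emit:
{"fn": "move_arm", "kwargs": {
  "steps": [
    [[0, 0, -40], 0, -1],
    [[0, 0, -12], 0, -1],
    [[0, 0, 0], 0, -1],
    [[0, 0, 0], 0, -1],
    [[0, 0, 0], 0, -1],
    [[0, 0, 0], 0, -1],
    [[0, 0, 0], 0, -1]
  ]
}}

```text
t: 5.37
tcp_pos: [0.4149, 0.2158, 0.1708]
ee_rot: [3.129, 0.274, -0.002]
contact_force: [0.1, 0.4, -0.4]
gripper_width: 0.0691
finger_force: 0.0
```

```bash
python3 - <<'E'
from h import *
im=look("wrist",["stand_center"])
cv2.imwrite("pics/e.png",im["frame"]); state()
hsv=cv2.cvtColor(im["frame"],cv2.COLOR_BGR2HSV); print(hsv[145,258],hsv[190,258],hsv[100,210])
c=np.array([413.2,216]);a=np.radians(10);
for i in (-50,50):
  for j in (-32,32):
    print(proj(im,np.r_[(c+i*np.array([np.cos(a),np.sin(a)])+j*np.array([-np.sin(a),np.cos(a)]))/1000,.036]).round())
E
```

```text
wrist stand_center 0.85 [418. 212.  15.] px 260 175
wrist stand_center 0.61 [343.  84.  14.] px 341 242
t 5.47 tcp [415.1 215.9 171.3] phi -80.0 w 77.3 F [-0.2  0.8 -0.1] ff 0.0 tilt [-0.001 -0.    -1.   ]
[ 32  87 199] [ 17 118 160] [ 22  71 194]
[282. 220.]
[232. 220.]
[284. 141.]
[229. 141.]
```

View pics/e.png

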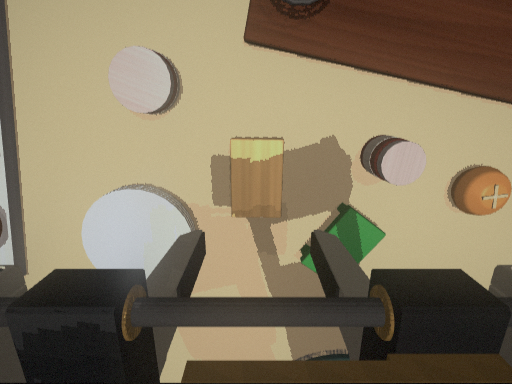

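The stand is still upright at (231..284, 138..217) and has barely moved. Retrying with a longer close.

Emit:
{"fn": "move_arm", "kwargs": {
  "steps": [
    [[1, 0, 40], 0, -1],
    [[0, 0, 40], 0, -1],
    [[0, 0, 40], 0, -1],
    [[0, 0, 30], 0, -1],
    [[0, 0, 12], 0, -1],
    [[0, 0, 0], 0, -1],
    [[0, 0, 0], 0, 1],
    [[0, 0, 0], 0, 1]
  ],
  "grip_force": 25
}}

```text
t: 6.13
tcp_pos: [0.4174, 0.2167, 0.0123]
ee_rot: [-3.129, -0.274, -0.004]
contact_force: [-0.1, -0.2, 0.0]
gripper_width: 0.0842
finger_force: 0.0
```

Emit:
{"fn": "move_arm", "kwargs": {
  "steps": [
    [[0, 0, 0], 0, 1],
    [[0, 0, 0], 0, 1],
    [[0, 0, 0], 0, 1],
    [[0, 0, 0], 0, 1],
    [[0, 0, 0], 0, 1],
    [[0, 0, 0], 0, 1],
    [[0, 0, 0], 0, 1]
  ]
}}

```text
t: 6.72
tcp_pos: [0.4163, 0.2162, 0.0101]
ee_rot: [-3.13, -0.274, -0.0]
contact_force: [0.4, 0.6, -0.1]
gripper_width: 0.0374
finger_force: 0.0
```

```bash
python3 - <<'E'
from h import *
state()
E
```

```text
t 6.72 tcp [416.3 216.2  10.1] phi -80.0 w 37.4 F [ 0.4  0.6 -0.1] ff 0.0 tilt [ 0.  0. -1.]
```

```bash
python3 - <<'E'
from h import *
im=look("wrist",["stand_center"]); state()
s=look("scene",["stand_center"]); a=np.array(proj(s,[.416,.216,.03])).astype(int); print(a)
c=cv2.resize(s["frame"][a[1]-75:a[1]+60,a[0]-90:a[0]+90],None,fx=3,fy=3,interpolation=cv2.INTER_CUBIC)
w=cv2.resize(im["frame"],(540,405))
cv2.imwrite("pics/f.png",np.hstack([cv2.resize(c,(400,300)),cv2.resize(w,(400,300))]))
E
```

```text
wrist stand_center 0.64 [418. 214.  13.] px 261 224
t 6.82 tcp [416.2 216.2  10. ] phi -80.0 w 29.4 F [-0.1  0.2 -0.3] ff 0.0 tilt [-0.  0. -1.]
scene stand_center 0.71 [341.  88.  17.] px 302 166
scene stand_center 0.6 [418. 214.  22.] px 349 187
[350 184]
```

View pics/f.png

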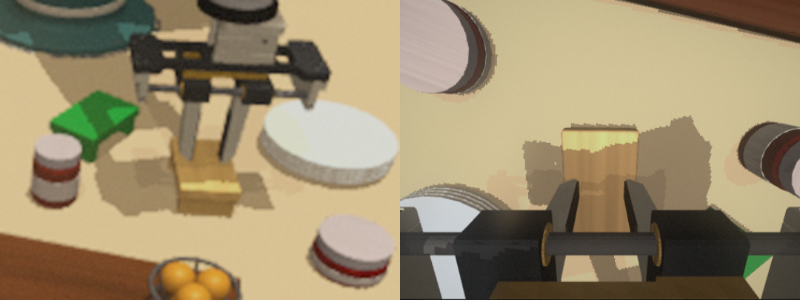

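The left crop suggests the fingers may be standing behind the stand, on the robot's side. I'll check where the TCP projects.

```bash
python3 - <<'E'
from h import *
p,phi=state()
for cam in ("scene","top","wrist"):
    im=get_image(cam); f=im["frame"].copy(); T=np.array(im["T"]); print(cam,"cam pos",T[:3,3].round(3),"z axis",T[:3,2].round(3))
    for d,col in ((0,(0,0,255)),(.019,(255,0,0)),(.06,(0,255,0))):
        u=proj(im,p/1000+[0,0,d]); print(cam,d,u.round())
        if cam=="scene":
            u=((u-(280,110))*5).astype(int); 
            if d==0: g=cv2.resize(f[110:220,280:420],None,fx=5,fy=5,interpolation=cv2.INTER_CUBIC)
            cv2.drawMarker(g,tuple(u.tolist()),col,0,12,1)
cv2.imwrite("pics/g.png",g)
E
```

```text
t 6.92 tcp [416.2 216.2  10. ] phi -80.0 w 22.0 F [ 0.4  0.3 -0.1] ff 0.0 tilt [-0. -0. -1.]
scene cam pos [1.176 0.153 0.54 ] z axis [-0.782 -0.19  -0.594]
scene 0 [349. 191.]
scene 0.019 [351. 185.]
scene 0.06 [354. 171.]
top cam pos [ 0.423 -0.017  1.136] z axis [ 0.077  0.031 -0.997]
top 0 [190. 226.]
top 0.019 [188. 226.]
top 0.06 [185. 226.]
wrist cam pos [0.499 0.231 0.209] z axis [-0.292 -0.053 -0.955]
wrist 0 [257. 224.]
wrist 0.019 [257. 234.]
wrist 0.06 [257. 265.]
```

View pics/g.png

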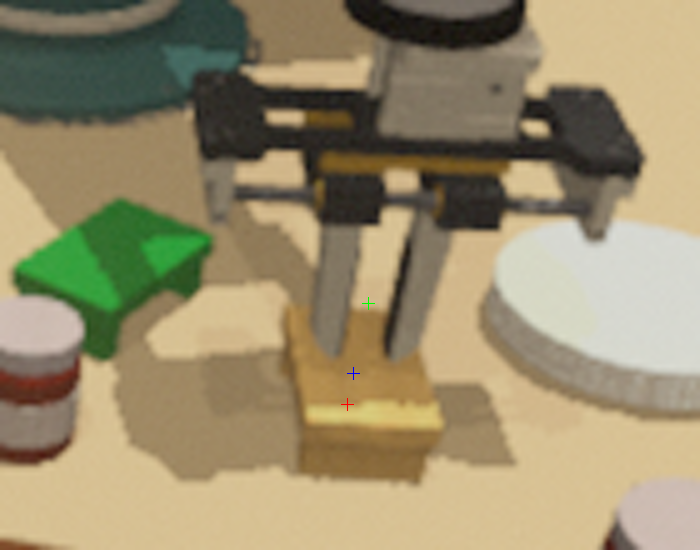

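```bash
python3 - <<'E'
from h import *
p,phi=state()
im=get_image("wrist"); print(im["fx"],im["cx"],im["cy"])
c=np.array([416,216.5]);a=np.radians(10);u=np.array([np.cos(a),np.sin(a)]);v=np.array([-np.sin(a),np.cos(a)])
f=cv2.resize(im["frame"],None,fx=1.5,fy=1.5,interpolation=cv2.INTER_CUBIC)
def mk(P,col): 
    q=(proj(im,P)*1.5).astype(int); print(q/1.5); cv2.drawMarker(f,tuple(q.tolist()),col,0,14,2)
for z,col in ((36,(0,0,255)),(0,(255,0,255))):
  for j in (-32,32): mk(np.r_[c+50*u+j*v,z]/1000,col)
w=sense()["gripper_width"]*500
for s in (-1,1):
  for d,col in ((0,(255,0,0)),(26,(0,255,0)),(84,(255,255,0))): mk((p+np.r_[s*w*v,d])/1000,col)
cv2.imwrite("pics/h.png",f)
E
```

```text
t 7.07 tcp [416.2 216.2  10. ] phi -80.0 w 9.6 F [-0.5  0.1  0.3] ff 0.0 tilt [-0. -0. -1.]
280.31804224491106 257.50546782289274 196.18142609400164
[307.33333333 166.        ]
[205.33333333 166.        ]
[298.66666667 156.66666667]
[213.33333333 156.66666667]
[260.66666667 223.33333333]
[260.66666667 238.66666667]
[262.66666667 291.33333333]
[252.66666667 223.33333333]
[252.66666667 238.66666667]
[250.66666667 291.33333333]
```

View pics/h.png

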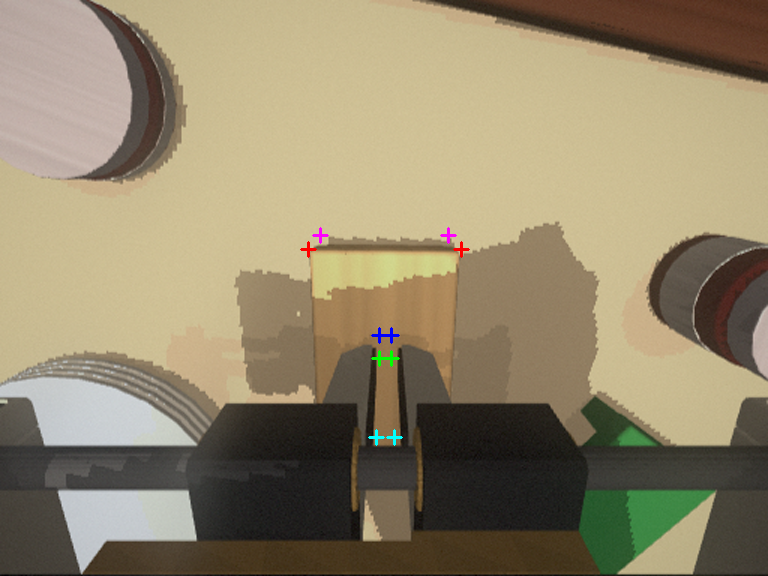

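The numbers agree across views: the real fingertips sit about 30 mm above the reported TCP. The wrist view gives about 34 mm and the scene view about 31 mm, with lateral offset near 0. The fingers have been closing just above the stand. I'll open and go lower in small steps, watching the force.

Emit:
{"fn": "move_arm", "kwargs": {
  "steps": [
    [[0, 0, -10], 0, -1],
    [[0, 0, 0], 0, -1],
    [[0, 0, 0], 0, -1],
    [[0, 0, 0], 0, -1],
    [[0, 0, 0], 0, -1],
    [[0, 0, 0], 0, -1],
    [[0, 0, 0], 0, -1],
    [[0, 0, 0], 0, -1]
  ],
  "grip_force": 25
}}

```text
t: 7.78
tcp_pos: [0.4162, 0.2162, 0.0199]
ee_rot: [3.13, 0.274, -0.0]
contact_force: [0.6, -0.4, 0.5]
gripper_width: 0.0543
finger_force: 0.0
```

Emit:
{"fn": "move_arm", "kwargs": {
  "steps": [
    [[0, 0, 0], 0, -1],
    [[0, 0, 0], 0, -1],
    [[0, 0, 0], 0, -1],
    [[0, 0, 10], 0, -1],
    [[0, 0, 10], 0, -1],
    [[0, 0, 10], 0, -1],
    [[0, 0, 0], 0, -1],
    [[0, 0, 0], 0, -1]
  ]
}}

```text
t: 8.45
tcp_pos: [0.4157, 0.2159, -0.011]
ee_rot: [3.129, 0.274, -0.003]
contact_force: [-0.4, 0.1, 0.9]
gripper_width: 0.0927
finger_force: 0.0
```

```bash
python3 - <<'E'
from h import *
state(); im=get_image("scene")
g=cv2.resize(im["frame"][110:220,280:420],None,fx=5,fy=5,interpolation=cv2.INTER_CUBIC)
cv2.imwrite("pics/i.png",g)
E
```

```text
t 8.45 tcp [415.7 215.9 -11. ] phi -80.0 w 92.7 F [-0.4  0.1  0.9] ff 0.0 tilt [-0.002 -0.001 -1.   ]
```

View pics/i.png

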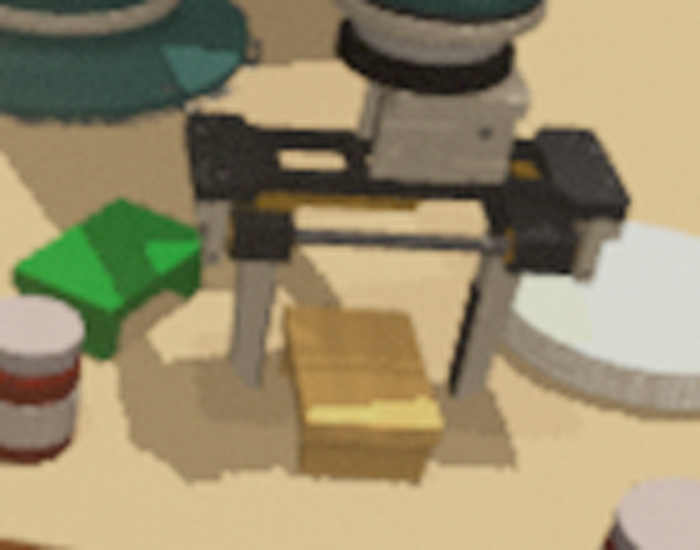

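Confirmed: the reported z is -11 mm, yet the tips, at crop (250,385) and (465,395), are about 20 mm above the counter with no contact. The offset is therefore about 30 mm.

Emit:
{"fn": "move_arm", "kwargs": {
  "steps": [
    [[0, 0, 4], 0, -1],
    [[0, 0, 4], 0, -1],
    [[0, 0, 0], 0, -1],
    [[0, 0, 0], 0, 1],
    [[0, 0, 0], 0, 1],
    [[0, 0, 0], 0, 1],
    [[0, 0, 0], 0, 1],
    [[0, 0, 0], 0, 1]
  ]
}}

```text
t: 9.17
tcp_pos: [0.4163, 0.2162, -0.0178]
ee_rot: [-3.129, -0.274, -0.0]
contact_force: [-0.3, 1.1, 0.5]
gripper_width: 0.0641
finger_force: 0.6
```

Emit:
{"fn": "move_arm", "kwargs": {
  "steps": [
    [[0, 0, 0], 0, 1],
    [[0, 0, 0], 0, 1],
    [[0, 0, 0], 0, 1],
    [[0, 0, 0], 0, 1]
  ]
}}

```text
t: 9.5
tcp_pos: [0.4164, 0.2162, -0.0178]
ee_rot: [-3.129, -0.274, -0.0]
contact_force: [-0.3, -0.7, 1.3]
gripper_width: 0.0639
finger_force: 25.0
```

```bash
python3 - <<'E'
from h import *
plan([(416,216,100,-80),(560,100,110,-40),(633,25,80,-1.7),(633,25,10,-1.7)],1,36)
E
```

```text
t 9.5 tcp [416.4 216.2 -17.8] phi -80.0 w 63.9 F [-0.3 -0.7  1.3] ff 24.986245930194855 tilt [ 0.  0. -1.]
(416, 216, 100, -80) :
   [[-0,0,-29],-0,1]
   [[-0,0,-30],-0,1]
   [[-0,0,-29],-0,1]
   [[-0,0,-30],-0,1]
(560, 100, 110, -40) :
   [[20,23,-2],-6.7,1]
   [[18,26,-1],-6.6,1]
   [[14,27,-2],-6.7,1]
   [[11,29,-2],-6.7,1]
   [[8,29,-1],-6.6,1]
   [[4,31,-2],-6.7,1]
(633, 25, 80, -1.7) :
   [[-2,17,5],-6.4,1]
   [[-4,17,5],-6.4,1]
   [[-5,17,5],-6.4,1]
   [[-8,16,5],-6.3,1]
   [[-9,15,5],-6.4,1]
   [[-10,13,5],-6.4,1]
(633, 25, 10, -1.7) :
   [[-0.2,0.2,35.1],-0,1]
   [[-0.2,0.2,35.1],-0,1]
```

Emit:
{"fn": "move_arm", "kwargs": {
  "steps": [
    [[0, 0, -29], 0, 1],
    [[0, 0, -30], 0, 1],
    [[0, 0, -29], 0, 1],
    [[0, 0, -30], 0, 1],
    [[20, 23, -2], -6.7, 1],
    [[18, 26, -1], -6.6, 1],
    [[14, 27, -2], -6.7, 1],
    [[11, 29, -2], -6.7, 1]
  ]
}}

```text
t: 10.17
tcp_pos: [0.513, 0.1373, 0.107]
ee_rot: [2.979, 0.998, -0.0]
contact_force: [0.2, 0.7, -0.9]
gripper_width: 0.0635
finger_force: 25.0
```

Emit:
{"fn": "move_arm", "kwargs": {
  "steps": [
    [[8, 29, -1], -6.6, 1],
    [[4, 31, -2], -6.7, 1],
    [[-2, 17, 5], -6.4, 1],
    [[-4, 17, 5], -6.4, 1],
    [[-5, 17, 5], -6.4, 1],
    [[-8, 16, 5], -6.3, 1],
    [[-9, 15, 5], -6.4, 1],
    [[-10, 13, 5], -6.4, 1]
  ]
}}

```text
t: 10.83
tcp_pos: [0.6329, 0.0244, 0.0792]
ee_rot: [-2.248, -2.194, 0.001]
contact_force: [-0.2, 0.5, -2.0]
gripper_width: 0.0638
finger_force: 25.0
```

Emit:
{"fn": "move_arm", "kwargs": {
  "steps": [
    [[0, 0, 30], 0, 1],
    [[0, 0, 30], 0, 1],
    [[0, 0, 0], 0, 1],
    [[0, 0, 0], 0, 1],
    [[0, 0, 0], 0, 1]
  ]
}}

```text
t: 11.25
tcp_pos: [0.633, 0.0254, 0.0216]
ee_rot: [2.254, 2.188, 0.001]
contact_force: [-0.2, 0.0, -1.4]
gripper_width: 0.0633
finger_force: 25.0
```

```bash
python3 - <<'E'
from h import *
p,phi=state(); im=look("wrist",["board","crock","basket","stand_center"])
look("scene",["stand_center"])
look("top",["stand_center"])
f=im["frame"].copy()
c=np.array([633,25.]);a=np.radians(88.3);u=np.array([np.cos(a),np.sin(a)]);v=np.array([u[1],-u[0]])
def mk(P,col): cv2.drawMarker(f,tuple(proj(im,P).astype(int).tolist()),col,0,10,1)
for s in (-1,1):
  for i in (-150,-100,-50,50,100,150): mk(np.r_[c+i*u+s*75*v,15]/1000,(0,255,0))
  for i in (-50,50): mk(np.r_[p[:2]+i*u+s*32*v,p[2]+54]/1000,(0,0,255))
cv2.imwrite("pics/j.png",f)
E
```

```text
t 11.25 tcp [633.   25.4  21.6] phi -1.7 w 63.3 F [-0.2  0.  -1.4] ff 24.987320601940155 tilt [ 0.001 -0.    -1.   ]
wrist stand_center 0.82 [638.  19.  57.] px 264 252
scene stand_center 0.64 [631.  20.  61.] px 252 217
scene stand_center 0.57 [343.  84.  20.] px 301 165
top stand_center 0.48 [628.  26.  57.] px 255 153
```

View pics/j.png

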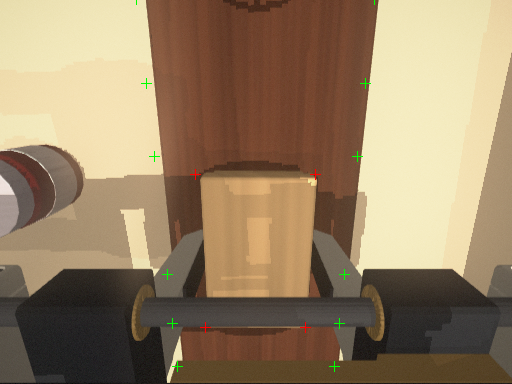

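The wrist view shows the board edges about 6 px (4 mm) right of prediction and the held stand about 1.7 mm right. I'll shift +2.5 mm in x, lower and release.

Emit:
{"fn": "move_arm", "kwargs": {
  "steps": [
    [[0, 2.5, 10], 0, 1],
    [[0, 0, 6], 0, 1],
    [[0, 0, 4], 0, 1],
    [[0, 0, 2], 0, 1],
    [[0, 0, 0], 0, 1],
    [[0, 0, 0], 0, 1]
  ]
}}

```text
t: 12.2
tcp_pos: [0.6349, 0.0252, -0.0023]
ee_rot: [-2.254, -2.188, 0.0]
contact_force: [0.7, -0.7, -1.7]
gripper_width: 0.0642
finger_force: 25.0
```

```bash
python3 - <<'E'
from h import *
state()
E
```

```text
t 12.2 tcp [634.9  25.2  -2.3] phi -1.7 w 64.2 F [ 0.7 -0.7 -1.7] ff 24.98751014471054 tilt [-0.  0. -1.]
```

Emit:
{"fn": "move_arm", "kwargs": {
  "steps": [
    [[0, 0, 1], 0, 1],
    [[0, 0, 0], 0, 1],
    [[0, 0, 0], 0, -1],
    [[0, 0, 0], 0, -1],
    [[0, 0, 0], 0, -1],
    [[0, 0, 0], 0, -1],
    [[0, 0, 0], 0, -1],
    [[0, 0, -10], 0, -1]
  ]
}}

```text
t: 12.87
tcp_pos: [0.6339, 0.0252, 0.0055]
ee_rot: [-2.253, -2.187, 0.003]
contact_force: [-0.2, -0.4, -0.3]
gripper_width: 0.0927
finger_force: 0.0
```

Emit:
{"fn": "move_arm", "kwargs": {
  "steps": [
    [[0, 0, -40], 0, -1],
    [[0, 0, -40], 0, -1],
    [[0, 0, -40], 0, -1],
    [[0, 0, -20], 0, -1],
    [[0, 0, 0], 0, -1],
    [[0, 0, 0], 0, -1]
  ]
}}

```text
t: 13.37
tcp_pos: [0.6355, 0.0252, 0.149]
ee_rot: [2.253, 2.187, 0.003]
contact_force: [-0.4, 0.4, 0.4]
gripper_width: 0.0928
finger_force: 0.0
```

```bash
python3 - <<'E'
from h import *
im=look("wrist",["stand_center"]); cv2.imwrite("pics/k.png",im["frame"])
look("top",["stand_center","tin_center","jar_center","sign_center","bun_center","basket","crock"])
plan([(530,-90,150,-38),(428,-210,150,-74.2)],-1,38)
E
```

```text
wrist stand_center 0.96 [343.  87.  16.] px 3 136
wrist stand_center 0.78 [641.  19.  29.] px 261 188
top stand_center 0.75 [630.  26.  36.] px 255 154
top tin_center 0.79 [ 430. -212.   27.] px 336 224
top sign_center 0.68 [ 494. -379.   30.] px 395 202
top bun_center 0.64 [444. -79.  21.] px 290 218
top basket 0.7 [640. 216.  10.] px 192 151
top basket 0.3 [ 493. -377.   28.] px 394 203
top crock 0.67 [ 631. -167.   12.] px 320 155
t 13.87 tcp [634.9  25.2 146.7] phi -1.7 w 93.0 F [ 0.5  0.8 -0.7] ff 0.0 tilt [-0.001 -0.    -1.   ]
(530, -90, 150, -38) :
   [[-20,-17,-1],6,-1]
   [[-21,-15,-0],6.1,-1]
   [[-23,-12,-1],6,-1]
   [[-24,-10,-0],6.1,-1]
   [[-25,-7,-1],6,-1]
   [[-25,-5,-0],6.1,-1]
(428, -210, 150, -74.2) :
   [[-26,-1,-0],6,-1]
   [[-27,2,-0],6.1,-1]
   [[-26,4,-0],6,-1]
   [[-25,7,-0],6,-1]
   [[-24,10,-0],6.1,-1]
   [[-24,12,-0],6,-1]
```

View pics/k.png

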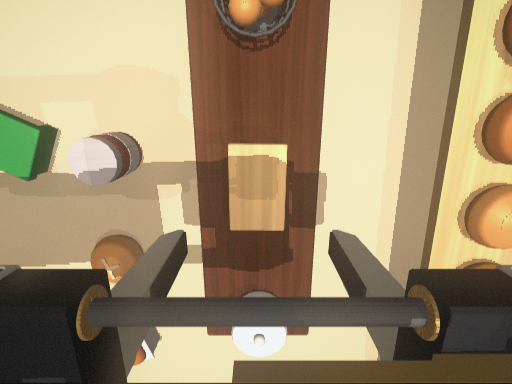

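The stand sits with its midline at px 258, and the board midline is at px 259, so it is well centred. Next is the tin.

Emit:
{"fn": "move_arm", "kwargs": {
  "steps": [
    [[-20, -17, -1], 6, -1],
    [[-21, -15, 0], 6.1, -1],
    [[-23, -12, -1], 6, -1],
    [[-24, -10, 0], 6.1, -1],
    [[-25, -7, -1], 6, -1],
    [[-25, -5, 0], 6.1, -1],
    [[-26, -1, 0], 6, -1],
    [[-27, 2, 0], 6.1, -1]
  ]
}}

```text
t: 14.53
tcp_pos: [0.4953, -0.1311, 0.1501]
ee_rot: [2.956, 1.065, 0.0]
contact_force: [0.5, -0.3, 0.3]
gripper_width: 0.0931
finger_force: 0.0
```

Emit:
{"fn": "move_arm", "kwargs": {
  "steps": [
    [[-26, 4, 0], 6, -1],
    [[-25, 7, 0], 6, -1],
    [[-24, 10, 0], 6.1, -1],
    [[-24, 12, 0], 6, -1],
    [[0, 0, 0], 0, -1],
    [[0, 0, 0], 0, -1],
    [[0, 0, 0], 0, -1]
  ]
}}

```text
t: 15.12
tcp_pos: [0.4279, -0.2098, 0.1501]
ee_rot: [-3.111, -0.434, -0.001]
contact_force: [-0.2, -0.9, -0.6]
gripper_width: 0.0929
finger_force: 0.0
```

```bash
python3 - <<'E'
from h import *
p,phi=state(); im=look("wrist",["tin_center"]); look("scene",["tin_center"])
hsv=cv2.cvtColor(im["frame"],cv2.COLOR_BGR2HSV)
u=proj(im,[.429,-.211,.038]); print(u)
# tin + loaf: grey (low sat) or orange
m=(hsv[...,1]<45)|(hsv[...,1]>140)
m=cv2.morphologyEx(m.astype(np.uint8),cv2.MORPH_CLOSE,np.ones((3,3)))
rect(im,m,u,.038)
cv2.imwrite("pics/l.png",im["frame"])
E
```

```text
t 15.12 tcp [ 427.9 -209.8  150.1] phi -74.1 w 92.9 F [-0.2 -0.9 -0.6] ff 0.0 tilt [ 0.  0. -1.]
wrist tin_center 0.81 [ 425. -213.   30.] px 259 187
scene tin_center 0.61 [ 435. -212.   28.] px 184 164
[258.22933136 185.0631057 ]
rect c [ 430.8 -211.2] size 94.2 55.2 long axis deg from x 17.2 n 3806
```

View pics/l.png

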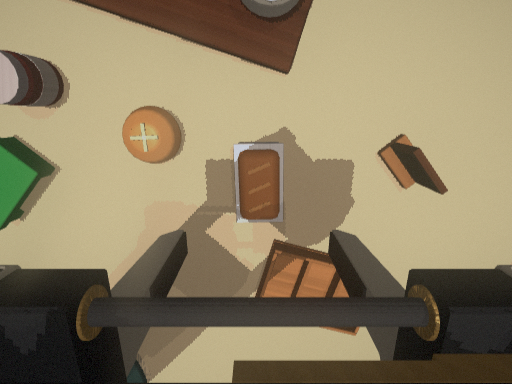

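The wrist view shows the tin clear at (234..284, 142..222). The fitted rectangle is 94x55 mm at (430.8, -211.2) and 17.2°. Correcting to that and descending.

Emit:
{"fn": "move_arm", "kwargs": {
  "steps": [
    [[2.5, 2.2, 40], -1.3, -1],
    [[0, 0, 40], 0, -1],
    [[0, 0, 40], 0, -1],
    [[0, 0, 30], 0, -1],
    [[0, 0, 15], 0, -1],
    [[0, 0, 7], 0, -1],
    [[0, 0, 0], 0, -1]
  ],
  "grip_force": 30
}}

```text
t: 15.9
tcp_pos: [0.4302, -0.2108, -0.0232]
ee_rot: [-3.105, -0.468, 0.003]
contact_force: [-0.5, -0.5, 0.1]
gripper_width: 0.0926
finger_force: 0.0
```

Emit:
{"fn": "move_arm", "kwargs": {
  "steps": [
    [[0, 0, 0], 0, 1],
    [[0, 0, 0], 0, 1],
    [[0, 0, 0], 0, 1],
    [[0, 0, 0], 0, 1],
    [[0, 0, 0], 0, 1],
    [[0, 0, 0], 0, 1],
    [[0, 0, 0], 0, 1],
    [[0, 0, 0], 0, 1]
  ]
}}

```text
t: 16.57
tcp_pos: [0.4308, -0.2115, -0.0216]
ee_rot: [3.107, 0.467, 0.0]
contact_force: [-1.2, 1.9, 5.6]
gripper_width: 0.055
finger_force: 30.0
```

Emit:
{"fn": "move_arm", "kwargs": {
  "steps": [
    [[0, 0, 0], 0, 1],
    [[0, 0, 0], 0, 1],
    [[0, 0, 0], 0, 1]
  ]
}}

```text
t: 16.82
tcp_pos: [0.4308, -0.2115, -0.0216]
ee_rot: [3.107, 0.467, 0.0]
contact_force: [-1.4, 2.3, 5.9]
gripper_width: 0.0551
finger_force: 30.0
```

```bash
python3 - <<'E'
from h import *
p,phi=state()
plan([(p[0],p[1],110,phi),(540,-70,130,-38),(635,25,120,-1.7)],1,36)
E
```

```text
t 16.82 tcp [ 430.8 -211.5  -21.6] phi -72.9 w 55.1 F [-1.4  2.3  5.9] ff 30.000908374786377 tilt [ 0. -0. -1.]
t 16.82 tcp [ 430.8 -211.5  -21.6] phi -72.9 w 55.1 F [-1.4  2.3  5.9] ff 30.000908374786377 tilt [ 0. -0. -1.]
(np.float64(430.78369672518767), np.float64(-211.51351797395333), 110, np.float64(-72.9059344388359)) :
   [[0,0,-33],-0,1]
   [[0,0,-33],-0,1]
   [[0,0,-33],-0,1]
   [[0,0,-33],-0,1]
(540, -70, 130, -38) :
   [[29,-21,-4],-7,1]
   [[32,-17,-4],-7,1]
   [[33,-13,-4],-6.9,1]
   [[34,-8,-4],-7,1]
   [[36,-5,-4],-7,1]
(635, 25, 120, -1.7) :
   [[22,3,2],-6.1,1]
   [[22,5,1],-6,1]
   [[21,7,2],-6.1,1]
   [[20,10,2],-6,1]
   [[20,11,2],-6.1,1]
   [[17,14,1],-6,1]
```

The width of 55 mm and the 6 N upward force suggest I'm pinching the rim rather than the 52 mm sides. Opening and going 5 mm lower.

Emit:
{"fn": "move_arm", "kwargs": {
  "steps": [
    [[0, 0, 0], 0, -1],
    [[0, 0, 0], 0, -1],
    [[0, 0, 0], 0, -1],
    [[0, 0, 0], 0, -1],
    [[0, 0, 2], 0, -1],
    [[0, 0, 2], 0, -1],
    [[0, 0, 1], 0, -1],
    [[0, 0, 0], 0, -1]
  ]
}}

```text
t: 17.48
tcp_pos: [0.4305, -0.2113, -0.0274]
ee_rot: [-3.106, -0.467, 0.001]
contact_force: [0.3, 0.3, -0.0]
gripper_width: 0.0929
finger_force: 0.0
```

Emit:
{"fn": "move_arm", "kwargs": {
  "steps": [
    [[0, 0, 0], 0, 1],
    [[0, 0, 0], 0, 1],
    [[0, 0, 0], 0, 1],
    [[0, 0, 0], 0, 1],
    [[0, 0, 0], 0, 1],
    [[0, 0, 0], 0, 1],
    [[0, 0, 0], 0, 1],
    [[0, 0, 0], 0, 1]
  ]
}}

```text
t: 18.15
tcp_pos: [0.4307, -0.2115, -0.0269]
ee_rot: [3.107, 0.467, 0.0]
contact_force: [0.5, -1.0, 0.6]
gripper_width: 0.055
finger_force: 30.0
```

```bash
python3 - <<'E'
from h import *
p,phi=state()
E
```

```text
t 18.15 tcp [ 430.7 -211.5  -26.9] phi -72.9 w 55.0 F [ 0.5 -1.   0.6] ff 29.999472498893738 tilt [ 0. -0. -1.]
```

Emit:
{"fn": "move_arm", "kwargs": {
  "steps": [
    [[0, 0, -5], 0, 1],
    [[0, 0, -10], 0, 1],
    [[0, 0, -15], 0, 1],
    [[0, 0, -20], 0, 1],
    [[0, 0, -20], 0, 1],
    [[0, 0, 0], 0, 1],
    [[0, 0, 0], 0, 1]
  ]
}}

```text
t: 18.73
tcp_pos: [0.4312, -0.2117, 0.0441]
ee_rot: [3.105, 0.467, 0.003]
contact_force: [-0.9, -0.2, -4.1]
gripper_width: 0.0552
finger_force: 30.0
```

```bash
python3 - <<'E'
from h import *
p,phi=state(); look("scene",["tin_center"]); im=look("wrist",["tin_center"])
hsv=cv2.cvtColor(im["frame"],cv2.COLOR_BGR2HSV)
cv2.imwrite("pics/m.png",im["frame"])
print(sense()["wrist_torque"])
E
```

```text
t 18.73 tcp [ 431.2 -211.7   44.1] phi -72.9 w 55.2 F [-0.9 -0.2 -4.1] ff 29.998840391635895 tilt [ 0.002 -0.001 -1.   ]
scene tin_center 0.91 [ 431. -214.   97.] px 181 140
wrist tin_center 0.69 [ 427. -213.   98.] px 258 266
[ 0.01286226 -0.01803147  0.00154375]
```

View pics/m.png

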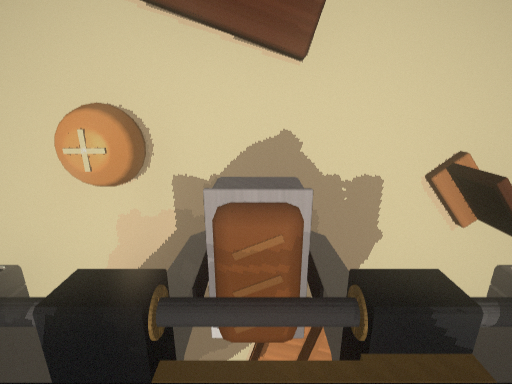

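The tin is held square: the wrist view shows its rim front at row 190, columns 205..312, and the tilt torques are small. Next I'll measure the stand on the board from the top camera.

```bash
python3 - <<'E'
from h import *
im=get_image("top"); hsv=cv2.cvtColor(im["frame"],cv2.COLOR_BGR2HSV)
rect(im,hsv[...,2]<95,(256,150),.015)
print(hsv[154,250:262,2],hsv[154,225:240,2])
rect(im,(hsv[...,2]>100)&(hsv[...,1]>60),proj(im,[.635,.025,.051]),.051)
plan([(431,-211.5,110,-72.9),(540,-70,130,-38),(635,25,120,-1.7)],1,36)
E
```

```text
rect c [633.  25.] size 471.8 151.9 long axis deg from x 88.3 n 6489
[156 153 152 153 156 155 153 153 154 155 157 154] [ 59  62  60  61  60  62  63  65  62  65  63  60  65 106 144]
rect c [633.6  23.8] size 100.8 63.2 long axis deg from x 87.8 n 762
t 18.98 tcp [ 430.2 -211.2   41.9] phi -72.9 w 55.1 F [ 0.2 -0.3 -3.4] ff 29.99884307384491 tilt [-0.001  0.001 -1.   ]
(431, -211.5, 110, -72.9) :
   [[0.4,0.3,-34],-0,1]
   [[0.3,0.3,-34.1],-0,1]
(540, -70, 130, -38) :
   [[29,-21,-4],-7,1]
   [[32,-17,-4],-7,1]
   [[33,-13,-4],-6.9,1]
   [[34,-9,-4],-7,1]
   [[36,-4,-4],-7,1]
(635, 25, 120, -1.7) :
   [[22,3,2],-6.1,1]
   [[22,5,1],-6,1]
   [[21,7,2],-6.1,1]
   [[20,10,2],-6,1]
   [[20,11,1],-6.1,1]
   [[17,14,2],-6,1]
```

Emit:
{"fn": "move_arm", "kwargs": {
  "steps": [
    [[0, 0, -34], 0, 1],
    [[0, 0, -34], 0, 1],
    [[29, -21, -4], -7, 1],
    [[32, -17, -4], -7, 1],
    [[33, -13, -4], -6.9, 1],
    [[34, -9, -4], -7, 1],
    [[36, -4, -4], -7, 1],
    [[22, 3, 2], -6.1, 1]
  ]
}}

```text
t: 19.65
tcp_pos: [0.5573, -0.0516, 0.1293]
ee_rot: [-2.74, -1.536, -0.001]
contact_force: [1.0, -0.4, -2.5]
gripper_width: 0.0548
finger_force: 30.0
```

Emit:
{"fn": "move_arm", "kwargs": {
  "steps": [
    [[22, 5, 1], -6, 1],
    [[21, 7, 2], -6.1, 1],
    [[20, 10, 2], -6, 1],
    [[20, 11, 1], -6.1, 1],
    [[17, 14, 2], -6, 1],
    [[0, 0, 20], 0, 1],
    [[0, 0, 0], 0, 1],
    [[0, 0, 0], 0, 1]
  ]
}}

```text
t: 20.32
tcp_pos: [0.634, 0.0247, 0.0993]
ee_rot: [-2.253, -2.186, 0.004]
contact_force: [-0.1, 0.1, -3.5]
gripper_width: 0.0553
finger_force: 30.0
```

```bash
python3 - <<'E'
from h import *
state(); plan([(635,24.5,60,-1.8)],1,36)
E
```

```text
t 20.32 tcp [634.   24.7  99.3] phi -1.7 w 55.3 F [-0.1  0.1 -3.5] ff 29.99877244234085 tilt [-0.004 -0.    -1.   ]
t 20.32 tcp [634.   24.7  99.3] phi -1.7 w 55.3 F [-0.1  0.1 -3.5] ff 29.99877244234085 tilt [-0.004 -0.    -1.   ]
(635, 24.5, 60, -1.8) :
   [[-0.1,0.5,19.6],0,1]
   [[-0.1,0.5,19.7],0.1,1]
```

Emit:
{"fn": "move_arm", "kwargs": {
  "steps": [
    [[0, 0.7, 38], 0, 1],
    [[0, 0, 20], 0, 1],
    [[0, 0, 8], 0, 1],
    [[0, 0, 4], 0, 1],
    [[0, 0, 2], 0, 1],
    [[0, 0, 2], 0, 1],
    [[0, 0, 0], 0, 1],
    [[0, 0, 0], 0, 1]
  ]
}}

```text
t: 20.98
tcp_pos: [0.6362, 0.0247, 0.0282]
ee_rot: [2.254, 2.187, 0.002]
contact_force: [0.4, 0.1, -3.8]
gripper_width: 0.0551
finger_force: 30.0
```

Emit:
{"fn": "move_arm", "kwargs": {
  "steps": [
    [[0, 0, 1], 0, 1],
    [[0, 0, 0], 0, 1]
  ]
}}

```text
t: 21.15
tcp_pos: [0.6358, 0.0247, 0.0265]
ee_rot: [2.254, 2.188, 0.001]
contact_force: [-0.2, -0.1, -3.6]
gripper_width: 0.0552
finger_force: 30.0
```

Emit:
{"fn": "move_arm", "kwargs": {
  "steps": [
    [[0, -0.5, 1], 0, 1],
    [[0, 0, 1], 0, 1],
    [[0, 0, 0], 0, 1],
    [[0, 0, 0], 0, 1]
  ]
}}

```text
t: 21.48
tcp_pos: [0.6352, 0.0247, 0.0241]
ee_rot: [-2.254, -2.188, -0.0]
contact_force: [0.1, 0.5, -2.8]
gripper_width: 0.0552
finger_force: 30.0
```

Emit:
{"fn": "move_arm", "kwargs": {
  "steps": [
    [[0, 0, 0.5], 0, 1],
    [[0, 0, 0], 0, 1],
    [[0, 0, 0], 0, 1]
  ]
}}

```text
t: 21.73
tcp_pos: [0.6353, 0.0248, 0.0241]
ee_rot: [2.254, 2.188, 0.0]
contact_force: [-3.7, -0.2, 4.7]
gripper_width: 0.0552
finger_force: 30.0
```

Contact made (+4.7 N). Releasing, retreating and heading for the jar.

Emit:
{"fn": "move_arm", "kwargs": {
  "steps": [
    [[0, 0, 0], 0, -1],
    [[0, 0, 0], 0, -1],
    [[0, 0, 0], 0, -1],
    [[0, 0, 0], 0, -1],
    [[0, 0, 0], 0, -1],
    [[0, 0, -10], 0, -1],
    [[0, 0, -30], 0, -1],
    [[0, 0, -40], 0, -1]
  ]
}}

```text
t: 22.4
tcp_pos: [0.6336, 0.0247, 0.1021]
ee_rot: [-2.252, -2.186, 0.006]
contact_force: [0.7, -0.4, -0.2]
gripper_width: 0.0929
finger_force: 0.0
```

Emit:
{"fn": "move_arm", "kwargs": {
  "steps": [
    [[0, 0, -40], 0, -1],
    [[0, 0, 0], 0, -1],
    [[0, 0, 0], 0, -1]
  ]
}}

```text
t: 22.65
tcp_pos: [0.6363, 0.0247, 0.1472]
ee_rot: [2.252, 2.186, 0.006]
contact_force: [0.0, 0.2, -0.6]
gripper_width: 0.0931
finger_force: 0.0
```

```bash
python3 - <<'E'
from h import *
look("wrist",["tin_center","stand_center","jar_center"]); look("scene",["tin_center","jar_center","stand_center"])
plan([(470,62,140,-40)],-1,36)
E
```

```text
wrist tin_center 0.82 [636.  25.  80.] px 255 196
wrist jar_center 0.71 [470.  59.  30.] px 108 158
scene tin_center 0.9 [637.  21.  78.] px 251 212
scene jar_center 0.76 [467.  63.  33.] px 285 185
scene stand_center 0.97 [344.  87.  16.] px 302 166
scene stand_center 0.68 [636.  21.  37.] px 251 227
t 23.05 tcp [634.9  24.8 142.7] phi -1.7 w 92.9 F [0.4 0.1 0.2] ff 0.0 tilt [-0.001  0.    -1.   ]
(470, 62, 140, -40) :
   [[5,-28,0],6.4,-1]
   [[3,-28,1],6.4,-1]
   [[-1,-28,0],6.3,-1]
   [[-4,-28,1],6.4,-1]
   [[-7,-27,0],6.4,-1]
   [[-10,-26,1],6.4,-1]
```

Emit:
{"fn": "move_arm", "kwargs": {
  "steps": [
    [[5, -28, 0], 6.4, -1],
    [[3, -28, 1], 6.4, -1],
    [[-1, -28, 0], 6.3, -1],
    [[-4, -28, 1], 6.4, -1],
    [[-7, -27, 0], 6.4, -1],
    [[-10, -26, 1], 6.4, -1],
    [[0, 0, 0], 0, -1],
    [[0, 0, 0], 0, -1]
  ]
}}

```text
t: 23.72
tcp_pos: [0.4701, 0.0622, 0.1408]
ee_rot: [2.846, 1.329, 0.002]
contact_force: [-0.5, -0.1, 0.1]
gripper_width: 0.093
finger_force: 0.0
```

```bash
python3 - <<'E'
from h import *
state(); im=look("wrist",["jar_center"]); look("wrist",["jar_center"]); 
hsv=cv2.cvtColor(im["frame"],cv2.COLOR_BGR2HSV); u=proj(im,[.469,.061,.066]).round().astype(int); print(u,hsv[u[1],u[0]],hsv[u[1],u[0]-90])
m=(hsv[...,1]<40)&(hsv[...,2]>110); rect(im,m,u,.066)
im=get_image("top"); hsv=cv2.cvtColor(im["frame"],cv2.COLOR_BGR2HSV); rect(im,hsv[...,2]<95,(256,150),.015)
m=(hsv[...,1]<60)&(hsv[...,2]>90); rect(im,m,proj(im,[.635,.025,.09]),.089)
E
```

```text
t 23.72 tcp [470.1  62.2 140.8] phi -39.9 w 93.0 F [-0.5 -0.1  0.1] ff 0.0 tilt [ 0.001  0.    -1.   ]
wrist jar_center 0.96 [470.  61.  31.] px 257 187
wrist jar_center 0.44 [448. -76.  20.] px 311 272
wrist jar_center 0.76 [467.  64.  31.] px 252 187
[256 196] [  9  34 143] [ 19  79 220]
rect c [470.   62.6] size 47.0 47.3 long axis deg from x -39.9 n 1605
rect c [8.287e+02 3.000e-01] size 649.6 28.4 long axis deg from x 89.9 n 1687
rect c [633.9  22.9] size 95.5 55.8 long axis deg from x 88.1 n 211
```

Emit:
{"fn": "move_arm", "kwargs": {
  "steps": [
    [[0, 0, 40], 0, -1],
    [[0, 0, 40], 0, -1],
    [[0, 0, 40], 0, -1],
    [[0, 0, 26], 0, -1],
    [[0, 0, 10], 0, -1],
    [[0, 0, 0], 0, -1],
    [[0, 0, 0], 0, 1],
    [[0, 0, 0], 0, 1]
  ],
  "grip_force": 25
}}

```text
t: 24.63
tcp_pos: [0.472, 0.0619, -0.0134]
ee_rot: [2.847, 1.327, 0.003]
contact_force: [0.5, -0.6, 0.8]
gripper_width: 0.0837
finger_force: 0.0
```

Emit:
{"fn": "move_arm", "kwargs": {
  "steps": [
    [[0, 0, 0], 0, 1],
    [[0, 0, 0], 0, 1],
    [[0, 0, 0], 0, 1],
    [[0, 0, 0], 0, 1],
    [[0, 0, 0], 0, 1],
    [[0, 0, 0], 0, 1],
    [[0, 0, 0], 0, 1],
    [[0, 0, 0], 0, 1]
  ]
}}

```text
t: 25.3
tcp_pos: [0.4707, 0.062, -0.0151]
ee_rot: [-2.847, -1.328, -0.0]
contact_force: [-3.1, 1.2, 5.8]
gripper_width: 0.0516
finger_force: 25.0
```

```bash
python3 - <<'E'
from h import *
p,phi=state()
c=np.array([635,24.8]);a=np.radians(88.3);u=np.array([np.cos(a),np.sin(a)]); print("jar tgt",c-102*u,"sign",c+100*u)
j=c-102*u
plan([(p[0],p[1],110,phi),(540,-60,120,-20),(*j,100,-1.7)],1,36)
E
```

```text
t 25.3 tcp [470.7  62.  -15.1] phi -40.0 w 51.6 F [-3.1  1.2  5.8] ff 25.001124360132962 tilt [ 0.  0. -1.]
jar tgt [631.9740431  -77.15510573] sign [637.96662441 124.75598601]
t 25.3 tcp [470.7  62.  -15.1] phi -40.0 w 51.6 F [-3.1  1.2  5.8] ff 25.001124360132962 tilt [ 0.  0. -1.]
(np.float64(470.73583014048023), np.float64(62.02846406570646), 110, np.float64(-40.001163651545504)) :
   [[0,0,-31],-0,1]
   [[0,0,-32],-0,1]
   [[0,0,-31],-0,1]
   [[0,0,-31],-0,1]
(540, -60, 120, -20) :
   [[-12,33,-3],-5,1]
   [[-15,32,-2],-5,1]
   [[-18,30,-3],-5,1]
   [[-20,28,-2],-5,1]
(np.float64(631.9740431033186), np.float64(-77.15510573217718), 100, -1.7) :
   [[5,31,7],-6.1,1]
   [[2,31,6],-6.1,1]
   [[-2,31,7],-6.1,1]
```

Emit:
{"fn": "move_arm", "kwargs": {
  "steps": [
    [[0, 0, -15], 0, 1],
    [[0, 0, -30], 0, 1],
    [[0, 0, -40], 0, 1],
    [[0, 0, -40], 0, 1],
    [[-12, 33, -3], -5, 1],
    [[-15, 32, -2], -5, 1],
    [[-18, 30, -3], -5, 1],
    [[-20, 28, -2], -5, 1]
  ]
}}

```text
t: 25.97
tcp_pos: [0.5403, -0.0613, 0.1197]
ee_rot: [2.569, 1.808, 0.0]
contact_force: [0.2, 0.9, -1.5]
gripper_width: 0.0514
finger_force: 25.0
```

Emit:
{"fn": "move_arm", "kwargs": {
  "steps": [
    [[5, 31, 7], -6.1, 1],
    [[2, 31, 6], -6.1, 1],
    [[-2, 31, 7], -6.1, 1],
    [[0, 0, 0], 0, 1],
    [[0, 0, 0], 0, 1]
  ]
}}

```text
t: 26.38
tcp_pos: [0.6317, -0.0775, 0.0975]
ee_rot: [-2.253, -2.186, 0.003]
contact_force: [-0.8, 0.2, -1.7]
gripper_width: 0.0512
finger_force: 25.0
```

```bash
python3 - <<'E'
from h import *
p,phi=state()
look("wrist",["crock","basket","stand_center","tin_center","jar_center"])
look("scene",["crock","basket","jar_center"]);look("top",["crock","basket"])
im=get_image("top"); hsv=cv2.cvtColor(im["frame"],cv2.COLOR_BGR2HSV)
cv2.imwrite("pics/t.png",im["frame"])
print(hsv[154,310:330,1],hsv[154,310:330,2])
E
```

```text
t 26.38 tcp [631.7 -77.5  97.5] phi -1.7 w 51.2 F [-0.8  0.2 -1.7] ff 24.99895066372119 tilt [-0.003  0.    -1.   ]
wrist tin_center 0.75 [638.  23.  81.] px 260 83
wrist jar_center 0.26 [636.  22.  81.] px 258 85
scene crock 0.76 [ 631. -165.   19.] px 170 217
scene basket 0.7 [643. 211.  17.] px 344 253
scene jar_center 0.77 [629. -81. 151.] px 202 172
top crock 0.62 [ 633. -166.   14.] px 320 155
top basket 0.79 [640. 210.  12.] px 194 151
[58 55 56 53 50 55 54 50 48 49 52 31 96 46 33 46 64 82 81 81] [102 135 137 140 138 139 138 137 142 136  89  25  24  22  23  22  40  62
  69  69]
```

Emit:
{"fn": "move_arm", "kwargs": {
  "steps": [
    [[0, 0, 40], 0, 1],
    [[0, 0, 30], 0, 1],
    [[0, 0, 15], 0, 1],
    [[0, 0, 6], 0, 1],
    [[0, 0, 3], 0, 1],
    [[0, 0, 0], 0, 1],
    [[0, 0, 0], 0, 1]
  ]
}}

```text
t: 27.67
tcp_pos: [0.6325, -0.0775, 0.0073]
ee_rot: [2.253, 2.187, 0.002]
contact_force: [-0.3, 0.3, -1.4]
gripper_width: 0.0511
finger_force: 25.0
```

Emit:
{"fn": "move_arm", "kwargs": {
  "steps": [
    [[0, 0, 1], 0, 1],
    [[0, 0, 1], 0, 1],
    [[0, 0, 0], 0, 1],
    [[0, 0, 0], 0, 1]
  ]
}}

```text
t: 28.0
tcp_pos: [0.6317, -0.0773, 0.0039]
ee_rot: [2.254, 2.188, 0.0]
contact_force: [-0.8, 0.2, -2.5]
gripper_width: 0.0517
finger_force: 25.0
```

Emit:
{"fn": "move_arm", "kwargs": {
  "steps": [
    [[0, 0, 1], 0, 1],
    [[0, 0, 1], 0, 1],
    [[0, 0, 1], 0, 1],
    [[0, 0, 0], 0, 1],
    [[0, 0, 0], 0, 1]
  ]
}}

```text
t: 28.42
tcp_pos: [0.6315, -0.0773, 0.0004]
ee_rot: [-2.254, -2.188, 0.0]
contact_force: [-0.4, -0.2, -1.6]
gripper_width: 0.0511
finger_force: 25.0
```

Emit:
{"fn": "move_arm", "kwargs": {
  "steps": [
    [[0, 0, 0.6], 0, 1],
    [[0, 0, 0], 0, 1],
    [[0, 0, 0], 0, 1]
  ]
}}

```text
t: 28.67
tcp_pos: [0.6316, -0.0773, 0.0]
ee_rot: [2.254, 2.188, 0.0]
contact_force: [-0.3, -0.9, -3.0]
gripper_width: 0.0517
finger_force: 25.0
```

Emit:
{"fn": "move_arm", "kwargs": {
  "steps": [
    [[0, 0, 0.5], 0, 1],
    [[0, 0, 0], 0, 1],
    [[0, 0, 0], 0, 1]
  ]
}}

```text
t: 28.92
tcp_pos: [0.6317, -0.0773, -0.0001]
ee_rot: [2.254, 2.188, 0.0]
contact_force: [-3.1, 0.4, 5.0]
gripper_width: 0.0515
finger_force: 25.0
```

Emit:
{"fn": "move_arm", "kwargs": {
  "steps": [
    [[0, 0, 0.5], 0, 1],
    [[0, 0, 0], 0, 1],
    [[0, 0, 0], 0, 1]
  ]
}}

```text
t: 29.17
tcp_pos: [0.6317, -0.0773, -0.0001]
ee_rot: [2.254, 2.188, 0.0]
contact_force: [-6.1, 0.6, 10.5]
gripper_width: 0.0512
finger_force: 25.0
```

Emit:
{"fn": "move_arm", "kwargs": {
  "steps": [
    [[0, 0, -0.7], 0, 1],
    [[0, 0, 0], 0, -1],
    [[0, 0, 0], 0, -1],
    [[0, 0, 0], 0, -1],
    [[0, 0, 0], 0, -1],
    [[0, 0, 0], 0, -1],
    [[0, 0, 0], 0, -1],
    [[0, 0, -10], 0, -1]
  ]
}}

```text
t: 29.83
tcp_pos: [0.6306, -0.0771, 0.008]
ee_rot: [-2.253, -2.187, 0.003]
contact_force: [-1.0, -0.4, -0.1]
gripper_width: 0.0911
finger_force: 0.0
```

Emit:
{"fn": "move_arm", "kwargs": {
  "steps": [
    [[0, 0, -25], 0, -1],
    [[0, 0, -40], 0, -1],
    [[0, 0, -40], 0, -1],
    [[0, 0, -30], 0, -1],
    [[0, 0, 0], 0, -1]
  ]
}}

```text
t: 30.25
tcp_pos: [0.6339, -0.0777, 0.1532]
ee_rot: [2.249, 2.183, 0.009]
contact_force: [0.8, -0.5, 1.4]
gripper_width: 0.093
finger_force: 0.0
```

```bash
python3 - <<'E'
from h import *
look("wrist",["jar_center","crock"]); look("scene",["jar_center"])
plan([(495,-376,150,-33)],-1,38)
E
```

```text
wrist jar_center 0.93 [630. -79.  48.] px 252 188
wrist jar_center 0.39 [635.  20.  80.] px 254 93
wrist crock 0.81 [ 638. -164.   17.] px 260 243
scene jar_center 0.88 [630. -79.  53.] px 206 211
t 30.5 tcp [631.  -77.2 143.3] phi -1.7 w 93.3 F [-0.2  0.6  0.4] ff 0.0 tilt [-0.002  0.    -1.   ]
(495, -376, 150, -33) :
   [[-34,-14,-1],3.5,-1]
   [[-34,-12,-0],3.5,-1]
   [[-35,-10,-1],3.4,-1]
   [[-36,-8,-1],3.5,-1]
   [[-36,-6,-1],3.5,-1]
   [[-36,-3,-0],3.5,-1]
   [[-37,-1,-1],3.4,-1]
   [[-36,1,-1],3.5,-1]
   [[-36,3,-1],3.5,-1]
```

Emit:
{"fn": "move_arm", "kwargs": {
  "steps": [
    [[-34, -14, -1], 3.5, -1],
    [[-34, -12, 0], 3.5, -1],
    [[-35, -10, -1], 3.4, -1],
    [[-36, -8, -1], 3.5, -1],
    [[-36, -6, -1], 3.5, -1],
    [[-36, -3, 0], 3.5, -1],
    [[-37, -1, -1], 3.4, -1],
    [[-36, 1, -1], 3.5, -1]
  ]
}}

```text
t: 31.17
tcp_pos: [0.5094, -0.3442, 0.1493]
ee_rot: [-2.715, -1.578, 0.001]
contact_force: [-0.4, -0.2, -0.4]
gripper_width: 0.0929
finger_force: 0.0
```

Emit:
{"fn": "move_arm", "kwargs": {
  "steps": [
    [[-36, 3, -1], 3.5, -1],
    [[0, 0, 0], 0, -1],
    [[0, 0, 0], 0, -1],
    [[0, 0, 0], 0, -1]
  ]
}}

```text
t: 31.5
tcp_pos: [0.4955, -0.3753, 0.1506]
ee_rot: [-2.759, -1.498, 0.001]
contact_force: [-0.6, 0.8, 0.3]
gripper_width: 0.093
finger_force: 0.0
```

```bash
python3 - <<'E'
from h import *
state(); im=look("wrist",["sign_center"]); look("top",["sign_center"]);look("scene",["sign_center"])
hsv=cv2.cvtColor(im["frame"],cv2.COLOR_BGR2HSV); u=proj(im,[.495,-.376,.05]).round().astype(int); print(u)
rect(im,(hsv[...,2]<75),u,.064); rect(im,(hsv[...,1]>110)&(hsv[...,2]>80),u,.012)
cv2.imwrite("pics/n.png",cv2.resize(im["frame"][90:290,156:356],None,fx=3,fy=3,interpolation=cv2.INTER_CUBIC))
E
```

```text
t 31.5 tcp [ 495.5 -375.3  150.6] phi -33.0 w 93.0 F [-0.6  0.8  0.3] ff 0.0 tilt [-0.001  0.001 -1.   ]
wrist sign_center 0.61 [ 497. -378.   30.] px 259 185
top sign_center 0.79 [ 495. -377.   30.] px 395 202
scene sign_center 0.72 [ 500. -381.   35.] px 113 166
[257 189]
rect c [ 501.8 -374.2] size 66.9 8.3 long axis deg from x 57.0 n 460
rect c [ 490.4 -371.2] size 59.9 13.4 long axis deg from x 56.4 n 517
```

View pics/n.png

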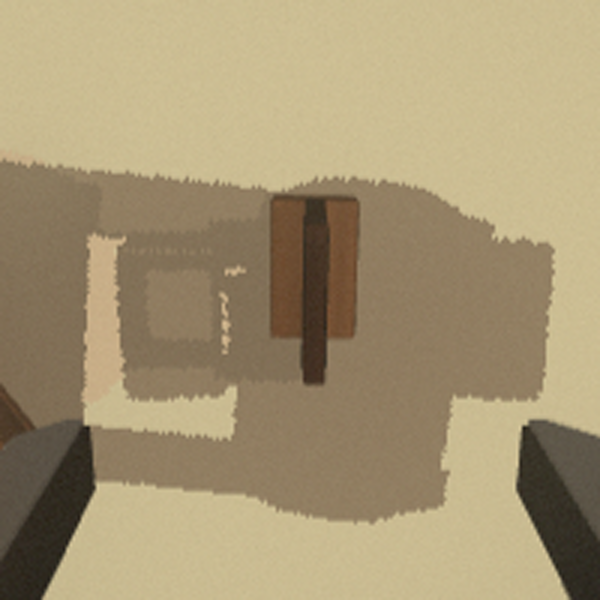

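The wrist view shows the sign's panel at crop columns 302..327, parallel to the tool x axis and about 3 mm right of the tool centre. The foot is centred along the tool. Gripping.

Emit:
{"fn": "move_arm", "kwargs": {
  "steps": [
    [[0.5, 3.5, 40], 0, -0.5],
    [[0, 0, 40], 0, -0.5],
    [[0, 0, 40], 0, -0.5],
    [[0, 0, 25], 0, -0.5],
    [[0, 0, 8], 0, -0.5],
    [[0, 0, 0], 0, 1],
    [[0, 0, 0], 0, 1],
    [[0, 0, 0], 0, 1]
  ],
  "grip_force": 20
}}

```text
t: 32.47
tcp_pos: [0.5001, -0.3779, 0.0012]
ee_rot: [2.758, 1.498, 0.002]
contact_force: [-0.5, 0.5, 0.9]
gripper_width: 0.0545
finger_force: 0.0
```

Emit:
{"fn": "move_arm", "kwargs": {
  "steps": [
    [[0, 0, 0], 0, 1],
    [[0, 0, 0], 0, 1],
    [[0, 0, 0], 0, 1],
    [[0, 0, 0], 0, 1],
    [[0, 0, 0], 0, 1],
    [[0, 0, 0], 0, 1],
    [[0, 0, 0], 0, 1],
    [[0, 0, 0], 0, 1]
  ]
}}

```text
t: 33.13
tcp_pos: [0.4989, -0.3771, -0.0015]
ee_rot: [-2.761, -1.499, 0.0]
contact_force: [0.2, 0.6, -0.9]
gripper_width: 0.0074
finger_force: 20.0
```

Emit:
{"fn": "move_arm", "kwargs": {
  "steps": [
    [[0, 0, 0], 0, 1],
    [[0, 0, 0], 0, 1],
    [[0, 0, 0], 0, 1],
    [[0, 0, 0], 0, 1]
  ]
}}

```text
t: 33.47
tcp_pos: [0.4989, -0.3772, -0.0014]
ee_rot: [-2.761, -1.499, 0.0]
contact_force: [0.5, 0.5, -1.3]
gripper_width: 0.0078
finger_force: 20.0
```

```bash
python3 - <<'E'
from h import *
p,phi=state()
plan([(p[0],p[1],135,phi),(500,-200,145,-25),(530,60,145,-8),(638,124.3,130,-1.7)],1,38)
E
```

```text
t 33.47 tcp [ 498.9 -377.2   -1.4] phi -33.0 w 7.8 F [ 0.5  0.5 -1.3] ff 19.999419450759888 tilt [-0.  0. -1.]
t 33.47 tcp [ 498.9 -377.2   -1.4] phi -33.0 w 7.8 F [ 0.5  0.5 -1.3] ff 19.999419450759888 tilt [-0.  0. -1.]
(np.float64(498.93049152584075), np.float64(-377.1839303663604), 135, np.float64(-33.00546306935393)) :
   [[0,0,-34],-0,1]
   [[0,0,-34],-0,1]
   [[0,0,-34],-0,1]
   [[0,0,-34],-0,1]
(500, -200, 145, -25) :
   [[30,-19,-2],-1.6,1]
   [[30,-18,-2],-1.6,1]
   [[31,-18,-2],-1.6,1]
   [[31,-16,-2],-1.6,1]
   [[32,-16,-2],-1.6,1]
(530, 60, 145, -8) :
   [[35,-12,-0],-2.4,1]
   [[36,-10,-0],-2.5,1]
   [[37,-9,-0],-2.4,1]
   [[37,-7,-0],-2.4,1]
   [[37,-6,-0],-2.4,1]
   [[37,-4,-0],-2.5,1]
   [[37,-2,-0],-2.4,1]
(638, 124.3, 130, -1.7) :
   [[20,24,4],-1.6,1]
   [[19,25,3],-1.6,1]
   [[18,26,4],-1.5,1]
   [[18,26,4],-1.6,1]
```

Emit:
{"fn": "move_arm", "kwargs": {
  "steps": [
    [[0, 0, -20], 0, 1],
    [[0, 0, -34], 0, 1],
    [[0, 0, -41], 0, 1],
    [[0, 0, -41], 0, 1],
    [[30, -19, -2], -1.6, 1],
    [[30, -18, -2], -1.6, 1],
    [[31, -18, -2], -1.6, 1],
    [[31, -16, -2], -1.6, 1]
  ]
}}

```text
t: 34.13
tcp_pos: [0.4996, -0.2346, 0.1429]
ee_rot: [2.672, 1.652, 0.0]
contact_force: [0.7, 0.4, -1.0]
gripper_width: 0.0078
finger_force: 20.0
```

Emit:
{"fn": "move_arm", "kwargs": {
  "steps": [
    [[32, -16, -2], -1.6, 1],
    [[35, -12, 0], -2.4, 1],
    [[36, -10, 0], -2.5, 1],
    [[37, -9, 0], -2.4, 1],
    [[37, -7, 0], -2.4, 1],
    [[37, -6, 0], -2.4, 1],
    [[37, -4, 0], -2.5, 1],
    [[37, -2, 0], -2.4, 1]
  ]
}}

```text
t: 34.8
tcp_pos: [0.5302, 0.0618, 0.1449]
ee_rot: [2.369, 2.063, 0.001]
contact_force: [0.5, -0.1, -0.6]
gripper_width: 0.0081
finger_force: 20.0
```

Emit:
{"fn": "move_arm", "kwargs": {
  "steps": [
    [[20, 24, 4], -1.6, 1],
    [[19, 25, 3], -1.6, 1],
    [[18, 26, 4], -1.5, 1],
    [[18, 26, 4], -1.6, 1],
    [[0, 0, 30], 0, 1],
    [[0, 0, 0], 0, 1],
    [[0, 0, 0], 0, 1],
    [[0, 0, 0], 0, 1]
  ]
}}

```text
t: 35.47
tcp_pos: [0.6381, 0.1243, 0.1008]
ee_rot: [2.255, 2.187, 0.0]
contact_force: [0.7, 0.0, -0.7]
gripper_width: 0.008
finger_force: 20.0
```

```bash
python3 - <<'E'
from h import *
p,phi=state(); look("wrist",["sign_center","basket"]); look("scene",["sign_center","basket"])
plan([(638,124.3,60,-1.7)],1,38)
E
```

```text
t 35.47 tcp [638.1 124.3 100.8] phi -1.7 w 8.0 F [ 0.7  0.  -0.7] ff 19.99955803155899 tilt [ 0. -0. -1.]
wrist sign_center 0.95 [637. 122. 132.] px 254 244
wrist basket 0.87 [642. 212.  12.] px 257 104
scene sign_center 0.83 [644. 121. 137.] px 304 198
scene basket 0.63 [641. 210.  19.] px 343 252
t 35.77 tcp [638.5 124.5 100.7] phi -1.7 w 8.0 F [ 0.4 -0.3 -1.4] ff 19.99975025653839 tilt [ 0.001  0.    -1.   ]
(638, 124.3, 60, -1.7) :
   [[-0.1,-0.2,20.3],-0,1]
   [[-0.1,-0.3,20.4],-0,1]
```

Emit:
{"fn": "move_arm", "kwargs": {
  "steps": [
    [[0, 0, 40], 0, 1],
    [[0, 0, 25], 0, 1],
    [[0, 0, 12], 0, 1],
    [[0, 0, 5], 0, 1],
    [[0, 0, 3], 0, 1],
    [[0, 0, 0], 0, 1],
    [[0, 0, 0], 0, 1]
  ]
}}

```text
t: 36.35
tcp_pos: [0.6392, 0.1248, 0.0163]
ee_rot: [2.253, 2.187, 0.002]
contact_force: [-0.9, 0.3, -0.8]
gripper_width: 0.008
finger_force: 20.0
```

Emit:
{"fn": "move_arm", "kwargs": {
  "steps": [
    [[0, 0, 1], 0, 1],
    [[0, 0, 1], 0, 1],
    [[0, 0, 0], 0, 1],
    [[0, 0, 0], 0, 1]
  ]
}}

```text
t: 36.68
tcp_pos: [0.6388, 0.1247, 0.0134]
ee_rot: [2.254, 2.188, 0.002]
contact_force: [0.4, 1.5, 3.9]
gripper_width: 0.0078
finger_force: 20.0
```

Contact (+3.9 N). Releasing gently and rising.

Emit:
{"fn": "move_arm", "kwargs": {
  "steps": [
    [[0, 0, 0], 0, 0],
    [[0, 0, 0], 0, 0],
    [[0, 0, 0], 0, 0],
    [[0, 0, 0], 0, 0],
    [[0, 0, 0], 0, 0],
    [[0, 0, 0], 0, 0],
    [[0, 0, 0], 0, 0],
    [[0, 0, -10], 0, 0]
  ]
}}

```text
t: 37.35
tcp_pos: [0.6373, 0.1245, 0.021]
ee_rot: [-2.253, -2.187, 0.004]
contact_force: [-0.1, -0.6, -1.1]
gripper_width: 0.0465
finger_force: 0.0
```

Emit:
{"fn": "move_arm", "kwargs": {
  "steps": [
    [[0, 0, -30], 0, 0],
    [[0, 0, -40], 0, 0],
    [[0, 0, -40], 0, 0],
    [[0, 0, -40], 0, 0],
    [[0, 0, 0], 0, 0]
  ]
}}

```text
t: 37.77
tcp_pos: [0.6407, 0.1251, 0.1829]
ee_rot: [2.25, 2.184, 0.014]
contact_force: [-0.8, -0.5, 1.8]
gripper_width: 0.0463
finger_force: 0.0
```

```bash
python3 - <<'E'
from h import *
state(); look("wrist",["sign_center","basket"])
plan([(450,250,180,-1.7)],0,38)
E
```

```text
t 37.77 tcp [640.7 125.1 182.9] phi -1.7 w 46.3 F [-0.8 -0.5  1.8] ff 0.0 tilt [ 0.011  0.002 -1.   ]
wrist sign_center 0.86 [639. 125.  45.] px 254 179
wrist basket 0.55 [641. 214.  12.] px 254 104
t 37.92 tcp [638.4 124.7 173.1] phi -1.7 w 46.6 F [ 0.4 -0.4 -0.8] ff 0.0 tilt [ 0.001  0.    -1.   ]
(450, 250, 180, -1.7) :
   [[20,-32,-1],-0,0]
   [[20,-32,-1],-0,0]
   [[20,-32,-1],-0,0]
   [[20,-32,-2],-0,0]
   [[20,-32,-1],-0,0]
   [[20,-32,-1],-0,0]
```

Emit:
{"fn": "move_arm", "kwargs": {
  "steps": [
    [[20, -32, -1], 0, 0],
    [[20, -32, -1], 0, 0],
    [[20, -32, -1], 0, 0],
    [[20, -32, -1], 0, 0],
    [[20, -32, -1], 0, 0],
    [[20, -32, -1], 0, 0],
    [[0, 0, 0], 0, 0],
    [[0, 0, 0], 0, 0]
  ]
}}

```text
t: 38.58
tcp_pos: [0.4486, 0.251, 0.1777]
ee_rot: [-2.251, -2.191, 0.002]
contact_force: [0.4, -0.5, 0.8]
gripper_width: 0.0468
finger_force: 0.0
```

```bash
python3 - <<'E'
from h import *
t=look("top",["sign_center","jar_center","tin_center","basket","crock"]); s=look("scene",["sign_center","jar_center","tin_center","stand_center"])
a=cv2.resize(t["frame"][110:200,170:345],(800,411),interpolation=cv2.INTER_CUBIC)[:,:]
b=cv2.resize(s["frame"][180:290,130:380],(800,352),interpolation=cv2.INTER_CUBIC)
cv2.imwrite("pics/z.png",cv2.resize(np.vstack([a,b]),(620,591)))
E
```

```text
top sign_center 0.62 [637. 123.  42.] px 222 150
top jar_center 0.64 [635. -76.  48.] px 290 151
top tin_center 0.94 [636.  25.  79.] px 255 148
top basket 0.9 [638. 215.  10.] px 192 152
top crock 0.8 [ 632. -166.   12.] px 320 155
scene sign_center 0.68 [641. 122.  50.] px 300 233
scene jar_center 0.73 [629. -79.  48.] px 206 213
scene tin_center 0.87 [638.  22.  78.] px 252 213
scene stand_center 0.6 [340.  85.  21.] px 301 164
scene stand_center 0.59 [633.  20.  37.] px 251 226
```

View pics/z.png

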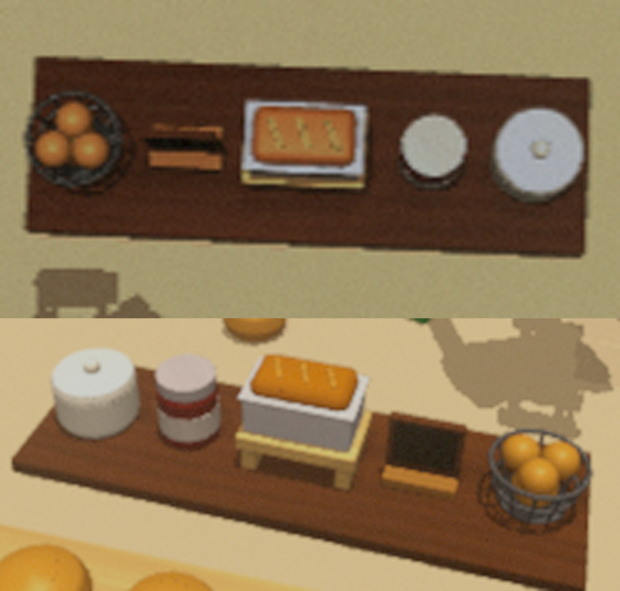

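The final view shows the tin square on the stand at mid-board, the jar upright between the stand and crock, and the sign upright, lengthwise, between the stand and basket. Nothing is touching.

```bash
python3 -c "
from workcell import *
print(hand_in())"
```

```text
the job is handed in; nothing more can be done
None
```

I handed the job in at about 39 s: the stand, the loaf in its tin, the jam jar and the sign are all in place on the board, upright and clear of their neighbours, with positions good to about 2 mm by the cameras.

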